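# Pack a lidded tea caddy lid-down

### The arm

A 6-joint arm with a two-finger parallel gripper is mounted at the origin on the work surface. World frame = base frame: x ahead of the robot, y to its left, z up, the work surface at z = 0. Lengths are in mm, angles in rad, forces in N, time in s.
With the tool pointing down it reaches from about 275 to 1000 mm from the base axis. Payload 8.4 kg.
Tool frame: the origin (TCP) lies on the centre line of the jaws, within the pads' length; the fingertips stand 22 mm ahead of it and the grasp point (between the pads) lies 3 mm ahead of it; z points along the fingers, y is the direction in which the jaws open and shut (so a half turn about z gives the same grasp; the last joint's range is limited). The gripper opens to 85 mm and grips with 20 to 120 N. Pads are 22 mm wide; open, the fingers measure 114 mm over their backs; the gripper's body (76 mm by 85 mm) begins 54 mm behind the grasp point. The pads swing forward as they close: fully open they stand 13 mm farther back than shut.
Start: joints at [1.268, 0.353, 1.633, -0, 1.155, -0.002], TCP at [185.176, 596.94, 253.281] pointing down, gripper open.
Joint ranges: [-2.63, 2.63], [-0.92, 2.1], [0.06, 2.66], [-1.3, 4.44], [0, 2.69], [-3.02, 3.02]. Speed limits (rad/s): [2.22, 2.22, 2.79, 3.14, 3.14, 3.14].

### API

Orientations are given as [roll, pitch, yaw] about the fixed x, y, z axes, in that order (R = Rz(yaw) Ry(pitch) Rx(roll)).
In Python, from rig import r gives the robot as it stands.
- The arm moves only by the tool carry_out, never from a script. Its argument "rows" is text: rows parted by semicolons, each of 5 numbers parted by spaces: the opening, from 0 (shut) to 1 (fully open), then the shift along the tool's x, y, z in units of 30 mm (1.0 is 30 mm), then the turn about the tool's z in units of 8 degrees (1.0 is 8 degrees). A call has 1 to 12 rows; each row shifts and turns the commanded pose from where the row before left it, along the tool's axes as they then stand; what a row does not reach is not made up. A row lasts 1/8 s, in which the tool goes at most 62.5 mm and 10.7 degrees, less where a joint would pass 70% of its speed; a pose out of reach is approached as far as the arm can. A call is refused whole if a number of a shift passes 1 or a number of a turn 1, either way. A call with a gripper value outside its range is refused whole. The fingers move at their own pace and stop on an object; "newtons" is the grip in N (left out, the last holds). Time passes only in rows, so rows that do not move let the fingers close. It gives the time, the measured TCP pose, the force and the opening at its end, in the units of the state.
- r.sense(): the state, without advancing time (a new reading comes with each control period).
- r.grab_frame(name): name is "scene" or "top" or "wrist"; returns the picture (420x560x3 uint8, blue, green, red); there is no depth.
- r.get_calibration(name): a dict with "intrinsics" (3x3 intrinsics, pixels), "position" and "rotation" of the camera in the world. Camera axes: x right, y up, looking along -z (the intrinsics and any distortion apply to the point x, -y, -z); pixel columns grow to the right and rows downward; lengths in mm; the calibration is good to about 2 mm. A picture is of the moment at which its call begins: read the wrist's pose just before it. get_calibration takes no time and is no camera call; for the wrist camera it gives the pose at the moment of the call.
- r.sign_off(): hands the job in, once; it reports no verdict.
The state is a dict: "clock": time; "qpos": joint angles; "qvel": joint speeds; "joint_efforts": joint torques, N m; "eef_pos": TCP position; "tcp_rot": TCP orientation; "contact_force": force on the tool from outside, world axes, zero at the start; "wrist_torque": the same for the moment, N m; "opening": opening from 0.0 (shut) to 1.0 (fully open).
Only numpy, scipy, OpenCV 4.12 (cv2) and the standard library are available. Lean on these libraries where they do the work, as an engineer would, in place of code of your own. Each camera call takes 0.05 s, during which the arm holds its last target.

### The job

Pack the square porcelain tea caddy lid-down in the slanted wooden rack, so that its loose lid cannot come off in transit: first set it in the rack lid up, with its base on the two slotted rails, and let go; then take it again, one finger on the lid and the other under the base through the gap between the rails, lift it clear, turn it over pinched shut, and set it back in the same rack with its lid on the rails. The lid must stay shut all the way; do not drop or bang the porcelain or press it hard against the rack, let go of it at the end, and leave the cup, tape roll and carton where they are.

Things in the scene. Friction and masses are not known exactly. Their poses are not given: they have to be found in the camera images.
- caddy: White porcelain tea caddy without its lid: an open square box 64 x 64 mm outside, 55 mm tall (62 with the lid on), walls 4 mm, 0.2 to 0.4 kg, thin blue bands and a blue dot on each side. Origin: centre of its underside; z from base to lid; x and y normal to its sides (all four alike). Starts upright on the table, lid on.
- lid: Its loose lid, 90 g: a flat square plate 61 x 61 x 7 mm, no knob, with a 53.5 mm square plug 9 mm deep that drops into the caddy with 1.2 mm play a side; only its weight holds it. Origin: centre of the plate's underside, which lies on the rim (55 mm above the caddy's origin when shut); z points out of the lid's top.
- lid_top (a point): Centre of the lid's flat top face (7 mm above the lid's origin).
- rack: Fixed wooden rack, a right-angled V trough on a base board 170 (x) x 110 (y) x 12 mm; open at its ends (+-y). One side: two sloping rails with a gap; other side: one full board. Origin: on the table under the middle of the seated caddy; z up, x from the rails' side to the board's side, roughly to the robot's left (+y). Seated caddy: one end flat on the rails, one side flat on the board, axis at 45 degrees.
- rack_vee (a point): Middle of the V's bottom edge, which runs along the rack's y, 45 mm above the table. From it the two rails (9 mm wide, 8 thick, inner faces 46 mm apart at y = -23 and 23 mm) rise at 45 degrees towards -x for 63 mm; legs at x = -49 mm; the gap is free for a finger down to the base board. The board (64 mm wide, 8 thick) rises at 45 degrees towards +x for 62 mm.
- rack_mid (a point): Where the middle of the caddy with lid (31 mm above the caddy's origin along its axis) lies when seated: 90 mm above the rack's origin. Seated, the caddy rests by its weight only.
- rack_upper (a point): Middle of the seated caddy's upper end face (the lid's top when set lid up, the underside of the base when set lid down): 31 mm from rack_mid along (0.707, 0, 0.707) in the rack's frame.
- rack_lower (a point): Middle of the seated caddy's lower end face, in the plane of the rails' upper surfaces: 31 mm from rack_mid along (-0.707, 0, -0.707) in the rack's frame.
- cup: Bystander: a white porcelain cup, 68 mm across the rim, 60 mm tall. Origin: centre of its underside.
- tape: Bystander: a cardboard tape roll core lying flat, 90 mm across, 45 mm tall. Origin: centre of its underside.
- carton: Bystander: a closed cardboard carton 90 (x) x 120 (y) x 80 mm. Origin: centre of its underside.
Mind the look-alikes: they are no part of the job. Leave any turquoise look-alike of the lid alone.

How it is judged:
By the outcome, as a careful person would: the job done as asked, in the order asked, and still so for the second after the job is handed in, with the robot touching nothing.
It also fails if it takes over 54 s, if anything falls off the work surface, if the arm or the gripper's body presses on something with over 40 N, if the wrist force passes 120 N, or if a joint passes its speed limit or range.

## Working session

There is one attempt and no reset: what is moved stays moved. The work goes in short steps, Python scripts to look and compute and a tool call to move; the robot and the scene stay as the last step left them, time stands still between calls to the robot, and variables do not carry over. Pictures are saved under pics/ and viewed, and the job is handed in when it is done.

Besides the shell and the picture viewer there is one more tool, called after "Call:" as name(argument=value, ...) on one line, values as JSON. carry_out: Moves the arm, as the interface text tells. Its arguments: {"type":"object","properties":{"rows":{"type":"string"},"newtons":{"type":"number"}},"required":["rows"]}

```bash
ls -la; mkdir -p pics
python3 - <<'E'
from rig import r
import cv2,numpy as np
print(r.sense())
for n in ["scene","top","wrist"]:
    im=r.grab_frame(n); cv2.imwrite(f"pics/{n}0.png",im)
    c=r.get_calibration(n); print(n,{k:np.round(np.array(v),4).tolist() if not isinstance(v,str) else v for k,v in c.items()})
print([a for a in dir(r) if a[0]!='_'])
E
```

```text
total 12
drwxr-xr-x  3 agent agent 4096 Dec  7 02:48 .
drwxr-xr-x 23 root  root  4096 Dec  7 02:48 ..
drwxr-xr-x  2 agent agent 4096 Dec  7 02:48 pics
{'clock': 0.0, 'qpos': array([ 1.26759672e+00,  3.53658639e-01,  1.63417467e+00, -1.40074027e-05,
        1.15520981e+00, -2.43748070e-03]), 'qvel': array([-0.00101221, -0.00047719,  0.00087546,  0.00036004, -0.00110007,
        0.00020594]), 'joint_efforts': array([ 1.03772327e-03, -6.05246401e+01, -3.42071199e+01,  2.70785731e-04,
        9.31826478e-03, -3.99893690e-05]), 'eef_pos': array([185.04035188, 596.48527122, 252.53777231]), 'tcp_rot': array([-3.14014216e+00,  9.27136286e-06,  2.84083620e+00]), 'contact_force': array([ 0.05002828, -0.34330449, -0.53183737]), 'wrist_torque': array([0.01647294, 0.01081691, 0.05948971]), 'opening': 0.9968040402043569}
scene {'intrinsics': [[494.5763, 0.0, 273.394], [0.0, 494.5763, 209.4421], [0.0, 0.0, 1.0]], 'position': [1050.1551, -436.8897, 906.517], 'rotation': [0.7078, -0.0186, 0.7718]}
top {'intrinsics': [[391.6182, 0.0, 282.8106], [0.0, 391.6182, 207.9524], [0.0, 0.0, 1.0]], 'position': [444.0465, 68.4762, 1031.3435], 'rotation': [0.1257, 0.0087, -1.5765]}
wrist {'intrinsics': [[330.2802, 0.0, 279.6424], [0.0, 330.2802, 209.9484], [0.0, 0.0, 1.0]], 'position': [112.954, 618.4154, 373.0583], 'rotation': [-0.2997, 0.0003, 1.2693]}
['MotionError', 'get_calibration', 'grab_frame', 'sense', 'sign_off']
```

View pics/scene0.png

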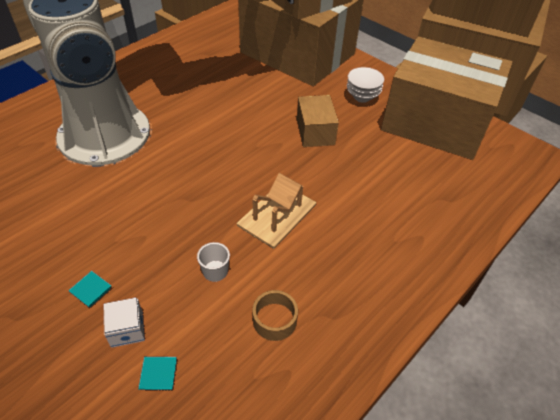

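View pics/top0.png

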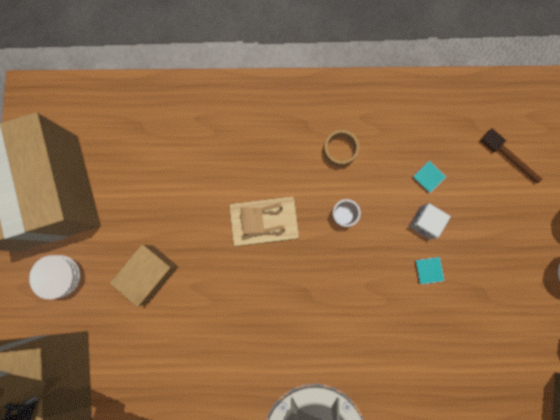

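View pics/wrist0.png

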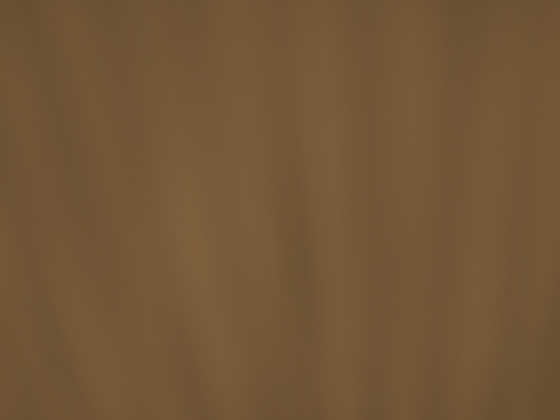

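```bash
cat > h.py <<'E'
import numpy as np,cv2
from scipy.spatial.transform import Rotation as Ro
from rig import r
def rpy(a): return Ro.from_euler('xyz',a).as_matrix()
def cam(n):
    c=r.get_calibration(n); return np.array(c['intrinsics']),np.array(c['position'],float),np.array(c['rotation'],float),c
def ray(c,uv):
    K,p,a=c[:3]; R=rpy(a) if a.shape==(3,) else a
    d=np.array([(uv[0]-K[0,2])/K[0,0],-(uv[1]-K[1,2])/K[1,1],-1.]); d=R@d
    return p,d/np.linalg.norm(d)
def onz(c,uv,z):
    p,d=ray(c,uv); return p+d*(z-p[2])/d[2]
def proj(c,P):
    K,p,a=c[:3]; R=rpy(a) if a.shape==(3,) else a
    q=R.T@(np.asarray(P,float)-p); return np.array([K[0,0]*q[0]/-q[2]+K[0,2],K[1,1]*-q[1]/-q[2]+K[1,2]])
def tri(c1,u1,c2,u2):
    p,d=ray(c1,u1);q,e=ray(c2,u2)
    A=np.stack([d,-e],1); s=np.linalg.lstsq(A,q-p,rcond=None)[0]
    a=p+d*s[0];b=q+e*s[1]; return (a+b)/2,np.linalg.norm(a-b)
E
python3 - <<'E'
from h import *
t=cv2.imread('pics/top0.png');s=cv2.imread('pics/scene0.png')
cr=lambda im,x,y,w,h,k:cv2.resize(im[y:y+h,x:x+w],None,fx=k,fy=k,interpolation=cv2.INTER_CUBIC)
cv2.imwrite('pics/track.png',cr(t,220,185,95,70,8))
cv2.imwrite('pics/srack.png',cr(s,225,165,100,85,7))
a=cr(t,405,195,55,50,8);b=cr(s,90,285,60,70,6)
cv2.imwrite('pics/tc.png',a);cv2.imwrite('pics/sc.png',b)
print(onz(cam('top'),(345,214),60),onz(cam('top'),(142,275),80),onz(cam('top'),(341,148),45))
E
```

```text
[550.63288015 -78.68940801  60.        ] [404.15028352 415.49605421  80.        ] [723.98365579 -75.01940192  45.        ]
```

View pics/track.png

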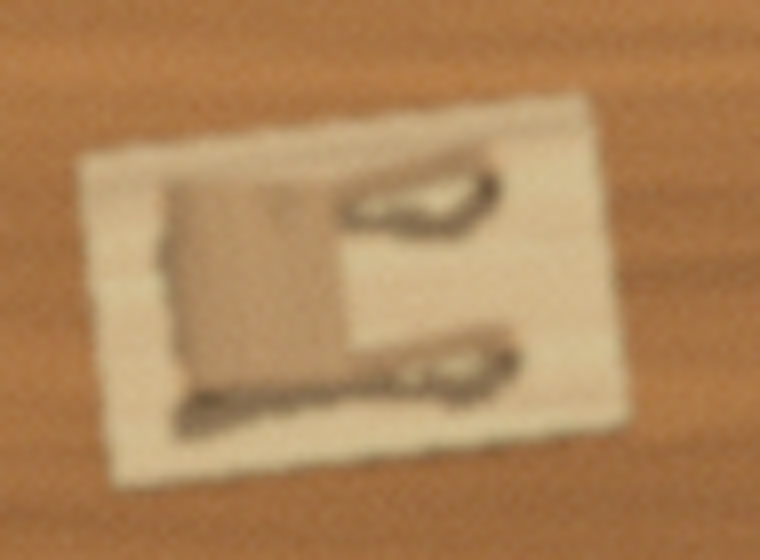

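View pics/srack.png

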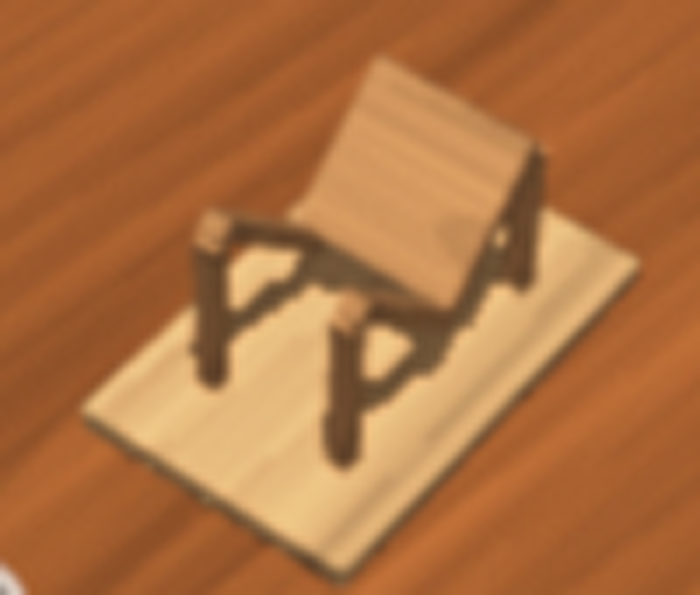

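View pics/tc.png

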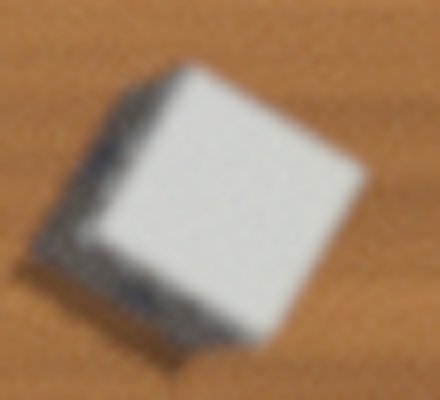

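View pics/sc.png

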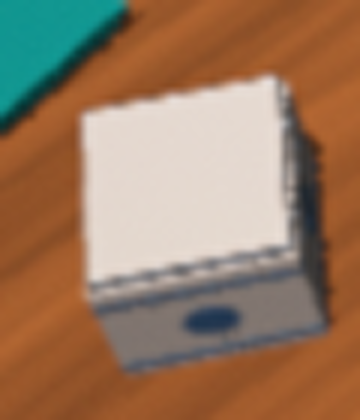

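Run:
```python
from h import *
np.set_printoptions(precision=1,suppress=True)
T=cam('top');S=cam('scene')
print(T[3],S[3].keys())
tr=[onz(T,u,12) for u in [(230,204.4),(293.1,196.9),(298.5,238.1),(234.75,246)]]
print(np.array(tr),'c',np.mean(tr,0))
print('scene',[onz(S,u,12) for u in [(236.7,223.6),(273.9,246.7),(316.1,202.4)]])
v=tr[0]-tr[1]+tr[3]-tr[2];print('x axis az',np.degrees(np.arctan2(v[1],v[0])))
# vee edge ends, top & scene
t1=lambda x,y:(220+x/8,185+y/8); s1=lambda x,y:(225+x/7,165+y/7)
print('vee robot-side(-y?)',tri(T,t1(350,355),S,s1(310,222)),'far',tri(T,t1(338,190),S,s1(445,310)))
print('vee onz45',onz(T,t1(344,272),45),onz(S,s1(375,267),45))
print('board top',tri(T,t1(170,185),S,s1(530,148)),tri(T,t1(185,390),S,s1(380,58)))
c=[onz(T,u,62) for u in [(429.4,203.1),(451,216.9),(437.75,238.1),(416.5,224.4)]]
d=[onz(S,u,62) for u in [(104,304.7),(136.3,297.5),(138.8,326.3),(105,332.5)]]
print(np.array(c),np.mean(c,0));print(np.array(d),np.mean(d,0))
```

```text
{'intrinsics': array([[391.6,   0. , 282.8],
       [  0. , 391.6, 208. ],
       [  0. ,   0. ,   1. ]]), 'position': array([ 444. ,   68.5, 1031.3]), 'rotation': array([ 0.1,  0. , -1.6])} dict_keys(['intrinsics', 'position', 'rotation'])
[[583.3 215.4  12. ]
 [602.1  49.3  12. ]
 [493.7  36.3  12. ]
 [474.3 201.8  12. ]] c [538.3 125.7  12. ]
scene [array([498.2,  32. ,  12. ]), array([605.4,  45.5,  12. ]), array([585.3, 212.5,  12. ])]
x axis az 96.57784838288987
vee robot-side(-y?) (array([514.1, 124.1,  45.7]), np.float64(1.4722920530382149)) far (array([568.4, 129.7,  40.5]), np.float64(2.3526146845204066))
vee onz45 [540.9 126.6  45. ] [542.4 124.9  45. ]
board top (array([563.7, 176.9,  80. ]), np.float64(2.7287593370293983)) (array([500.8, 171.6,  80.3]), np.float64(3.077542640875448))
[[ 576.3 -289.    62. ]
 [ 541.4 -340.6   62. ]
 [ 489.2 -305.    62. ]
 [ 523.4 -254.4   62. ]] [ 532.6 -297.2   62. ]
[[ 495.8 -310.2   62. ]
 [ 526.5 -257.5   62. ]
 [ 580.2 -290.4   62. ]
 [ 546.5 -341.4   62. ]] [ 537.2 -299.9   62. ]
```

Call:
carry_out(rows="1 0 0 -1 0;1 0 0 -1 0;1 0 0.5 -1 0;1 0 1 -1 0;1 0 1 -1 0;1 0 1 -1 0;1 0 1 -1 0;1 0 1 -1 0;1 0 1 -1 0;1 0 1 -1 0;1 0 1 -1 0;1 0 1 -1 0")

```text
clock: 1.65
eef_pos: [259.5, 836.6, 583.2]
tcp_rot: [3.121, -0.0, 2.841]
contact_force: [6.1, 17.8, 21.6]
opening: 0.999
```

Call:
carry_out(rows="1 0 1 0 0;1 0 1 0 0;1 0 1 0 0;1 0 1 0 0;1 0 1 0 0;1 0 1 0 0;1 0 1 0 0;1 0 1 0 0")

```text
clock: 2.65
eef_pos: [287.2, 925.6, 513.8]
tcp_rot: [2.976, 0.0, 2.841]
contact_force: [0.3, 0.4, -0.4]
opening: 0.997
```

```bash
python3 -c "
from h import *
s=r.sense();print(np.round(s['qpos'],3),s['eef_pos'],s['tcp_rot'])"
```

```text
[ 1.268e+00  9.590e-01  5.900e-02  0.000e+00  1.958e+00 -1.000e-03] [287.15142    925.60627017 513.81284237] [2.97636953e+00 5.88261662e-06 2.84075246e+00]
```

Call:
carry_out(rows="1 0 1 -0.7 0;1 0 1 -0.7 0;1 0 1 -0.7 0;1 0 1 -0.7 0")

```text
clock: 3.15
eef_pos: [288.4, 929.6, 563.2]
tcp_rot: [2.879, 0.0, 2.841]
contact_force: [-0.6, 0.3, -0.9]
opening: 0.995
```

```bash
cat > st.py <<'E'
from h import *
np.set_printoptions(precision=3,suppress=True)
s=r.sense();R=rpy(s['tcp_rot']);print(s['clock'],s['qpos'],s['eef_pos'],s['tcp_rot']);print('x',R[:,0],'y',R[:,1],'z',R[:,2],'F',s['contact_force'])
E
python3 st.py
```

```text
3.15 [ 1.268  0.912  0.059  0.     1.908 -0.001] [288.425 929.647 563.178] [2.879 0.    2.841]
x [-0.955  0.296 -0.   ] y [0.286 0.922 0.26 ] z [ 0.077  0.248 -0.966] F [-0.593  0.298 -0.899]
```

Call:
carry_out(rows="1 -1 1 -0.7 0;1 -1 1 -0.7 0;1 -1 1 -0.7 0;1 -1 1 -0.7 0;1 -1 1 -0.7 0;1 -1 1 -0.7 0;1 -1 1 -0.7 0;1 -1 1 -0.7 0;1 -1 1 -0.7 0;1 -1 1 -0.7 0")

```text
clock: 4.4
eef_pos: [524.7, 820.8, 691.5]
tcp_rot: [2.624, 0.035, 2.825]
contact_force: [-0.6, 0.0, 0.3]
opening: 1.0
```

```bash
python3 st.py
```

```text
4.4 [ 0.963  0.798  0.059  0.116  1.776 -0.247] [524.75  820.816 691.506] [2.624 0.035 2.825]
x [-0.95   0.311 -0.035] y [0.254 0.831 0.495] z [ 0.183  0.461 -0.868] F [-0.601  0.018  0.335]
```

Call:
carry_out(rows="1 -1 1 -0.6 0;1 -1 1 -0.6 0;1 -1 1 -0.6 0;1 -1 1 -0.6 0;1 -1 1 -0.6 0;1 -1 1 -0.6 0")

```text
clock: 5.15
eef_pos: [625.0, 745.1, 766.2]
tcp_rot: [2.464, 0.077, 2.796]
contact_force: [0.1, 0.7, 0.3]
opening: 0.996
```

```bash
python3 st.py
```

```text
5.15 [ 0.805  0.741  0.059  0.204  1.684 -0.355] [624.952 745.068 766.216] [2.464 0.077 2.796]
x [-0.938  0.338 -0.077] y [0.219 0.75  0.625] z [ 0.269  0.569 -0.777] F [0.122 0.675 0.275]
```

Call:
carry_out(rows="1 -1 0.9 -0.5 0;1 -1 0.9 -0.5 0;1 -1 0.9 -0.5 0;1 -1 0.7 -0.7 0;1 -1 0.7 -0.7 0;1 -1 0.7 -0.7 0")

```text
clock: 5.9
eef_pos: [700.8, 642.5, 844.3]
tcp_rot: [2.326, 0.121, 2.755]
contact_force: [0.2, 0.1, 0.1]
opening: 1.0
```

```bash
python3 st.py
```

```text
5.9 [ 0.636  0.679  0.059  0.315  1.628 -0.453] [700.844 642.529 844.259] [2.326 0.121 2.755]
x [-0.92   0.374 -0.12 ] y [0.177 0.668 0.723] z [ 0.351  0.643 -0.681] F [0.172 0.144 0.119]
```

```bash
cat > pl.py <<'E'
from h import *
np.set_printoptions(precision=3,suppress=True)
def plan(target,phi,n,op=1,R=None,p=None,rnd=1):
    """rows of n steps to world target with total turn phi deg; shift applied along tool axes before row's turn"""
    s=r.sense(); R=rpy(s['tcp_rot']) if R is None else R; p=np.array(s['eef_pos']) if p is None else p
    rows=[];out=[]
    for i in range(n):
        tr=phi/8/n; sh=R.T@((np.array(target)-p)/(n-i))/30
        m=max(1,np.abs(sh).max()); sh=np.round(sh/m,rnd+1)
        trr=np.round(tr,2)
        p=p+R@sh*30; R=R@Ro.from_rotvec([0,0,np.radians(8*trr)]).as_matrix()
        out.append("%g %g %g %g %g"%(op,*sh,trr))
    print(';\n'.join(';'.join(out[i:i+12]) for i in range(0,n,12))); print('end',p,'short',np.linalg.norm(p-target)); return p,R
E
python3 - <<'E'
from pl import *
s=r.sense();R=rpy(s['tcp_rot']);t=R[:,2]
g=np.array([535,-298.5,32])
pre=g-t*(3+170)
print(pre)
plan(pre,99.5,24)
E
```

```text
[ 474.353 -409.779  149.762]
1 -0.08 -1 -0.23 0.52;1 -0.16 -1 -0.23 0.52;1 -0.23 -1 -0.23 0.52;1 -0.31 -1 -0.24 0.52;1 -0.39 -1 -0.24 0.52;1 -0.48 -1 -0.25 0.52;1 -0.57 -1 -0.26 0.52;1 -0.67 -1 -0.27 0.52;1 -0.78 -1 -0.29 0.52;1 -0.9 -1 -0.31 0.52;1 -1 -0.96 -0.31 0.52;1 -1 -0.83 -0.29 0.52;
1 -1 -0.71 -0.28 0.52;1 -1 -0.61 -0.27 0.52;1 -1 -0.51 -0.26 0.52;1 -1 -0.42 -0.25 0.52;1 -1 -0.34 -0.24 0.52;1 -1 -0.26 -0.23 0.52;1 -1 -0.18 -0.23 0.52;1 -1 -0.11 -0.23 0.52;1 -1 -0.04 -0.23 0.52;1 -1 0.03 -0.23 0.52;1 -1 0.11 -0.23 0.52;1 -1 0.18 -0.23 0.52
end [555.738 -31.489 399.694] short 460.643607606712
```

```bash
cat >> pl.py <<'E'
def plan2(target,turns,op=1,R=None,p=None,lim=1.0):
    """full speed toward target each row, given turns in deg per row"""
    s=r.sense(); R=rpy(s['tcp_rot']) if R is None else R; p=np.array(s['eef_pos']) if p is None else p
    out=[]
    for i,tr in enumerate(turns):
        sh=R.T@(np.array(target)-p)/30
        m=max(1,np.abs(sh).max()/lim); sh=np.round(sh/m,2); trr=np.round(tr/8,2)
        p=p+R@sh*30; R=R@Ro.from_rotvec([0,0,np.radians(8*trr)]).as_matrix()
        out.append("%g %g %g %g %g"%(op,*sh,trr))
    n=len(out)
    print(';\n'.join(';'.join(out[i:i+12]) for i in range(0,n,12))); print('end',p,'short',np.linalg.norm(p-target),'z',R[:,2],'y',R[:,1]); return p,R
E
python3 - <<'E'
from pl import *
s=r.sense();R=rpy(s['tcp_rot']);t=R[:,2]
g=np.array([535,-298.5,32])
pre=g-t*(3+170)
plan2(pre,[8]*5+[0]*17+[8]*7+[3.5]+[0]*2)
E
```

```text
1 -0.08 -1 -0.23 1;1 -0.22 -1 -0.23 1;1 -0.38 -1 -0.24 1;1 -0.55 -1 -0.26 1;1 -0.74 -1 -0.28 1;1 -0.99 -1 -0.32 0;1 -0.99 -1 -0.32 0;1 -0.99 -1 -0.32 0;1 -0.99 -1 -0.32 0;1 -0.99 -1 -0.32 0;1 -0.99 -1 -0.32 0;1 -0.99 -1 -0.32 0;
1 -0.99 -1 -0.32 0;1 -0.99 -1 -0.32 0;1 -0.99 -1 -0.32 0;1 -0.99 -1 -0.32 0;1 -0.99 -1 -0.32 0;1 -0.99 -1 -0.32 0;1 -0.99 -1 -0.32 0;1 -0.99 -1 -0.32 0;1 -0.99 -1 -0.32 0;1 -0.99 -1 -0.32 0;1 -0.99 -1 -0.32 1;1 -1 -0.77 -0.28 1;
1 -1 -0.56 -0.26 1;1 -1 -0.39 -0.24 1;1 -1 -0.24 -0.23 1;1 -1 -0.09 -0.23 1;1 -1 0.04 -0.23 1;1 -1 0.19 -0.23 0.44;1 -1 0.25 -0.23 0;1 -1 0.25 -0.24 0
end [ 481.161 -378.565  170.382] short 38.02409301181639 z [ 0.351  0.643 -0.681] y [ 0.878 -0.479 -0.001]
```

Call:
carry_out(rows="1 -0.1 -1 -0.23 1;1 -0.22 -1 -0.23 1;1 -0.38 -1 -0.24 1;1 -0.55 -1 -0.26 1;1 -0.74 -1 -0.28 1;1 -1 -1 -0.32 0;1 -1 -1 -0.32 0;1 -1 -1 -0.32 0;1 -1 -1 -0.32 0;1 -1 -1 -0.32 0;1 -1 -1 -0.32 0;1 -1 -1 -0.32 0")

```text
clock: 7.4
eef_pos: [629.7, 254.7, 593.3]
tcp_rot: [2.388, -0.364, 2.279]
contact_force: [0.3, -0.1, 0.6]
opening: 1.007
```

```bash
python3 st.py;python3 - <<'E'
from pl import *
s=r.sense();R=rpy(s['tcp_rot']);t=R[:,2]
g=np.array([535,-298.5,32])
pre=g-t*(3+170)
plan2(pre,[0]*11+[8]*7+[3.5]+[0]*2)
E
```

```text
7.4 [ 0.091  0.043  1.511  0.724  1.164 -0.622] [629.658 254.695 593.251] [ 2.388 -0.364  2.279]
x [-0.608  0.709  0.356] y [0.712 0.289 0.64 ] z [ 0.351  0.643 -0.681] F [ 0.256 -0.119  0.61 ]
1 -0.91 -1 -0.31 0;1 -0.91 -1 -0.31 0;1 -0.91 -1 -0.31 0;1 -0.91 -1 -0.31 0;1 -0.91 -1 -0.31 0;1 -0.91 -1 -0.3 0;1 -0.91 -1 -0.31 0;1 -0.91 -1 -0.3 0;1 -0.91 -1 -0.31 0;1 -0.91 -1 -0.3 0;1 -0.91 -1 -0.31 0;1 -0.92 -1 -0.3 1;
1 -1 -0.83 -0.29 1;1 -1 -0.61 -0.26 1;1 -1 -0.44 -0.25 1;1 -1 -0.28 -0.23 1;1 -1 -0.13 -0.23 1;1 -1 0.01 -0.23 1;1 -1 0.15 -0.23 0.44;1 -1 0.21 -0.23 0;1 -1 0.21 -0.23 0
end [ 477.457 -395.659  159.247] short 17.191739965576424 z [ 0.351  0.643 -0.681] y [ 0.885 -0.465  0.017]
```

Call:
carry_out(rows="1 -0.91 -1 -0.31 0;1 -0.91 -1 -0.31 0;1 -0.91 -1 -0.31 0;1 -0.91 -1 -0.31 0;1 -0.91 -1 -0.31 0;1 -0.91 -1 -0.3 0;1 -0.91 -1 -0.31 0;1 -0.91 -1 -0.3 0;1 -0.91 -1 -0.31 0;1 -0.91 -1 -0.3 0;1 -0.91 -1 -0.31 0;1 -0.92 -1 -0.3 1")

```text
clock: 8.9
eef_pos: [533.9, -153.3, 321.6]
tcp_rot: [2.435, -0.458, 2.163]
contact_force: [-0.4, 0.5, 0.5]
opening: 0.998
```

```bash
python3 st.py;python3 - <<'E'
from pl import *
s=r.sense();R=rpy(s['tcp_rot']);t=R[:,2]
g=np.array([535,-298.5,32])
pre=g-t*(3+120)
plan2(pre,[8]*6+[5]+[0]*2)
E
```

```text
8.9 [-0.708  0.279  1.821  0.822  1.355 -1.447] [ 533.942 -153.347  321.557] [ 2.435 -0.458  2.163]
x [-0.501  0.744  0.442] y [0.791 0.186 0.582] z [ 0.351  0.641 -0.682] F [-0.371  0.49   0.516]
1 -1 -0.82 -0.08 1;1 -1 -0.61 -0.07 1;1 -1 -0.43 -0.06 1;1 -1 -0.28 -0.06 1;1 -1 -0.13 -0.06 1;1 -1 0.01 -0.06 1;1 -1 0.15 -0.06 0.62;1 -1 0.24 -0.06 0;1 -1 0.23 -0.06 0
end [ 494.059 -365.225  126.898] short 16.544476924598047 z [ 0.351  0.641 -0.682] y [ 0.876 -0.482 -0.002]
```

Call:
carry_out(rows="1 -1 -0.82 -0.08 1;1 -1 -0.61 -0.07 1;1 -1 -0.43 -0.06 1;1 -1 -0.28 -0.06 1;1 -1 -0.13 -0.06 1;1 -1 0.01 -0.06 1;1 -1 0.15 -0.06 0.62;1 -1 0.24 -0.06 0;1 -0.6 0.1 -0.1 0;1 0 0 0 0")

```text
clock: 10.15
eef_pos: [494.5, -356.1, 136.1]
tcp_rot: [-3.138, -0.82, 1.067]
contact_force: [-0.8, 0.4, 0.6]
opening: 1.003
```

```bash
python3 st.py;python3 - <<'E'
from pl import *
W=cam('wrist'); im=r.grab_frame('wrist');cv2.imwrite('pics/w1.png',im)
np.save('w1.npy',np.array([W[1],W[2]]))
print(W[1],W[2])
for z in (0,62):
  for dx,dy in((0,0),(30,0),(0,30)): print(proj(W,[535+dx,-298.5+dy,z]))
E
```

```text
10.15 [-0.976  0.683  1.639  0.729  1.349 -0.839] [ 494.55  -356.054  136.085] [-3.138 -0.82   1.067]
x [0.329 0.597 0.731] y [ 0.877 -0.48  -0.003] z [ 0.35   0.642 -0.682] F [-0.822  0.406  0.577]
[ 476.881 -389.18   273.1  ] [ 0.522  0.002 -0.502]
[288.735 258.832]
[317.721 243.731]
[272.633 231.917]
[290.591 226.789]
[325.916 209.296]
[270.926 195.767]
```

View pics/w1.png

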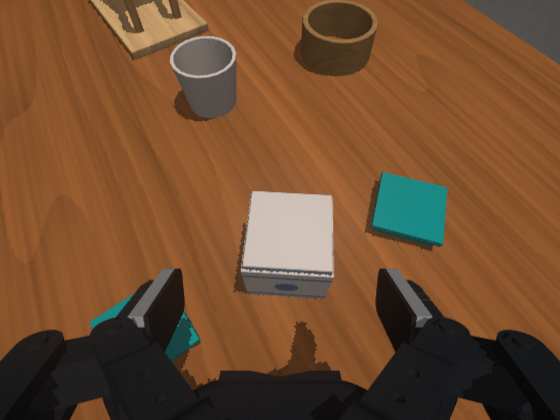

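Run:
```python
from pl import *
W=cam('wrist')
im=cv2.imread('pics/w1.png')
hsv=cv2.cvtColor(im,cv2.COLOR_BGR2HSV)
m=((hsv[...,1]<45)&(hsv[...,2]>150)).astype(np.uint8); m[:180]=0;m[300:]=0;m[:,:230]=0;m[:,350:]=0
cs=max(cv2.findContours(m,0,2)[0],key=cv2.contourArea)
ap=cv2.approxPolyDP(cs,5,True)[:,0];print(ap)
L=np.array([onz(W,u,62)for u in cs[:,0]])[:,:2].astype(np.float32)
rc=cv2.minAreaRect(L);print(rc)
L=np.array([onz(W,u,62)for u in ap]);print(L)
```

```text
[[252 192]
 [243 265]
 [332 271]
 [330 196]]
((533.9203491210938, -298.1106872558594), (60.48636245727539, 61.48497009277344), 57.356895446777344)
[[ 524.396 -257.493   62.   ]
 [ 493.023 -307.208   62.   ]
 [ 543.348 -339.645   62.   ]
 [ 574.595 -289.202   62.   ]]
```

Run:
```python
from pl import *
s=r.sense();R=rpy(s['tcp_rot']);t=R[:,2]
g=np.array([533.9,-298.1,33]); d=R.T@(g-3*t-s['eef_pos']);print(d,d/30)
```

```text
[-28.778   6.963 118.207] [-0.959  0.232  3.94 ]
```

Call:
carry_out(rows="1 -0.48 0.12 0.5 0;1 -0.48 0.11 0.8 0;1 0 0 0.9 0;1 0 0 0.8 0;1 0 0 0.6 0;1 0 0 0.34 0;1 0 0 0 0")

```text
clock: 11.08
eef_pos: [532.9, -299.2, 34.4]
tcp_rot: [-3.137, -0.82, 1.069]
contact_force: [-0.7, -0.9, 0.1]
opening: 1.002
```

```bash
python3 st.py;python3 - <<'E'
from pl import *
im=r.grab_frame('wrist');cv2.imwrite('pics/w2.png',im)
E
```

```text
11.075 [-0.878  0.81   1.696  0.827  1.173 -0.926] [ 532.9   -299.168   34.397] [-3.137 -0.82   1.069]
x [0.328 0.598 0.731] y [ 0.878 -0.478 -0.003] z [ 0.348  0.643 -0.682] F [-0.717 -0.899  0.11 ]
```

View pics/w2.png

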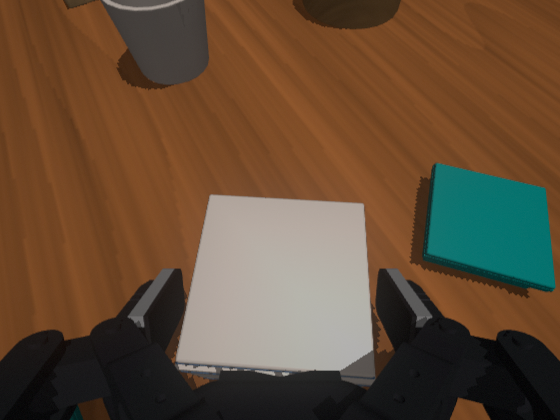

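Straddled and centred (caddy between pads at columns ~185 and 375). Close gently.

Call:
carry_out(rows="0.7 0 0 0 0;0.6 0 0 0 0;0.5 0 0 0 0;0.5 0 0 0 0", newtons=35)

```text
clock: 11.62
eef_pos: [532.9, -300.6, 35.6]
tcp_rot: [-3.14, -0.82, 1.069]
contact_force: [-3.0, -3.1, 6.6]
opening: 0.758
```

```bash
python3 st.py;python3 - <<'E'
from pl import *
im=r.grab_frame('wrist');cv2.imwrite('pics/w3.png',im)
E
```

```text
11.625 [-0.88   0.809  1.695  0.827  1.174 -0.926] [ 532.864 -300.623   35.556] [-3.14  -0.82   1.069]
x [0.328 0.598 0.731] y [ 0.877 -0.48  -0.001] z [ 0.35   0.642 -0.682] F [-3.008 -3.145  6.646]
```

View pics/w3.png

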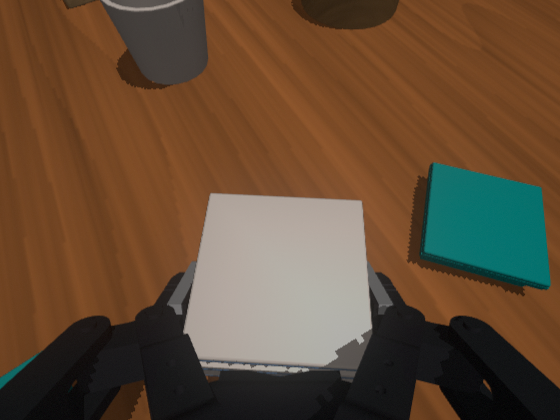

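Call:
carry_out(rows="0.5 0.25 0 -0.23 0;0.5 0.5 0 -0.47 0;0.5 0.8 0 -0.75 0;0.5 1 0 -0.93 0;0.5 1 0 -0.93 0;0.5 1 0 -0.93 0")

```text
clock: 12.42
eef_pos: [533.0, -299.6, 223.7]
tcp_rot: [-3.138, -0.819, 1.069]
contact_force: [1.0, -0.3, -2.7]
opening: 0.756
```

```bash
python3 st.py;cat > fk.py <<'E'
from pl import *
from scipy.optimize import least_squares
D=[([1.2676,.3537,1.6342,0,1.1552,-.0024],(185.04,596.49,252.54)),
([1.268,.959,.059,0,1.958,-.001],(287.15,925.6,513.8)),
([1.268,.912,.059,0,1.908,-.001],(288.4,929.6,563.2)),
([0.963,.798,.059,.116,1.776,-.247],(524.7,820.8,691.5)),
([.805,.741,.059,.204,1.684,-.355],(625,745.1,766.2)),
([.636,.679,.059,.315,1.628,-.453],(700.8,642.5,844.26)),
([.091,.043,1.511,.724,1.164,-.622],(629.66,254.7,593.25)),
([-.708,.279,1.821,.822,1.355,-1.447],(533.94,-153.35,321.56)),
([-.976,.683,1.639,.729,1.349,-.839],(494.55,-356.05,136.1)),
([-.878,.81,1.696,.827,1.173,-.926],(532.9,-299.17,34.4))]
RT=[(-3.1401,0,2.8408),(2.976,0,2.841),(2.879,0,2.841),(2.624,.035,2.825),(2.464,.077,2.796),(2.326,.121,2.755),(2.388,-.364,2.279),(2.435,-.458,2.163),(-3.138,-.82,1.067),(-3.137,-.82,1.069)]
def Rw(q,s4=1,s6=1,o=np.pi/2):
    return Ro.from_euler('ZYZYZ',[q[0],q[1]+q[2],s4*q[3],q[4],s6*q[5]+o]).as_matrix()
def fk(q,k):
    L0,h,a,b,c,e=k
    R1=Ro.from_euler('Z',q[0]).as_matrix();R2=Ro.from_euler('ZY',[q[0],q[1]]).as_matrix();R3=Ro.from_euler('ZY',[q[0],q[1]+q[2]]).as_matrix()
    R=Rw(q,-1,-1,0)
    R=Rw(q)
    return R1@[L0,0,h]+R2@[0,0,a]+R3@[e,0,b]+R@[0,0,c],R
if __name__=='__main__':
    for s4 in(1,-1):
      for s6 in (1,-1):
        for o in (0,np.pi/2,np.pi,-np.pi/2):
            print(s4,s6,o,[round(float(np.linalg.norm((Ro.from_matrix(Rw(q,s4,s6,o)).inv()*Ro.from_euler('xyz',t)).as_rotvec())),3) for (q,_),t in zip(D,RT)])
E
python3 fk.py
```

```text
12.425 [-0.878  0.541  1.659  0.761  1.388 -0.699] [ 532.981 -299.611  223.698] [-3.138 -0.819  1.069]
x [0.328 0.599 0.731] y [ 0.878 -0.479 -0.002] z [ 0.349  0.642 -0.683] F [ 0.991 -0.342 -2.67 ]Traceback (most recent call last):
  File "fk.py", line 26, in <module>
    print(s4,s6,o,[round(float(np.linalg.norm((Ro.from_matrix(Rw(q,s4,s6,o)).inv()*Ro.from_euler('xyz',t)).as_rotvec())),3) for (q,_),t in zip(D,RT)])
                                                              ~~^^^^^^^^^^^
  File "fk.py", line 15, in Rw
    return Ro.from_euler('ZYZYZ',[q[0],q[1]+q[2],s4*q[3],q[4],s6*q[5]+o]).as_matrix()
           ~~~~~~~~~~~~~^^^^^^^^^^^^^^^^^^^^^^^^^^^^^^^^^^^^^^^^^^^^^^^^^
  File "scipy/spatial/transform/_rotation.pyx", line 1413, in scipy.spatial.transform._rotation.Rotation.from_euler
ValueError: Expected axis specification to be a non-empty string of upto 3 characters, got ZYZYZ
```

```bash
python3 - <<'E'
s=open('fk.py').read()
s=s.replace("Ro.from_euler('ZYZYZ',[q[0],q[1]+q[2],s4*q[3],q[4],s6*q[5]+o]).as_matrix()","(Ro.from_euler('ZYZ',[q[0],q[1]+q[2],s4*q[3]])*Ro.from_euler('YZ',[q[4],s6*q[5]+o])).as_matrix()")
s+='''
    f=lambda k:np.concatenate([fk(q,k)[0]-p for q,p in D])
    so=least_squares(f,[0,300,400,300,200,0]);print(so.x,np.abs(so.fun).max())
'''
open('fk.py','w').write(s)
E
python3 fk.py
```

```text
1 1 0 [1.571, 1.57, 1.57, 1.57, 1.571, 1.57, 1.571, 1.57, 1.571, 1.57]
1 1 1.5707963267948966 [0.0, 0.001, 0.001, 0.001, 0.0, 0.001, 0.001, 0.0, 0.001, 0.001]
1 1 3.141592653589793 [1.571, 1.572, 1.572, 1.571, 1.571, 1.571, 1.571, 1.571, 1.571, 1.571]
1 1 -1.5707963267948966 [3.142, 3.14, 3.14, 3.141, 3.142, 3.141, 3.142, 3.141, 3.141, 3.141]
1 -1 0 [1.566, 1.568, 1.568, 1.076, 0.861, 0.664, 0.327, 1.324, 0.107, 0.282]
1 -1 1.5707963267948966 [0.005, 0.003, 0.003, 0.494, 0.71, 0.906, 1.244, 2.894, 1.678, 1.853]
1 -1 3.141592653589793 [1.576, 1.574, 1.574, 2.065, 2.281, 2.477, 2.815, 1.818, 3.034, 2.86]
1 -1 -1.5707963267948966 [3.137, 3.138, 3.138, 2.647, 2.432, 2.235, 1.898, 0.247, 1.463, 1.289]
-1 1 0 [1.571, 1.57, 1.57, 1.536, 1.566, 1.633, 2.438, 2.383, 2.266, 2.579]
-1 1 1.5707963267948966 [0.0, 0.001, 0.001, 0.232, 0.408, 0.63, 1.447, 1.644, 1.458, 1.653]
-1 1 3.141592653589793 [1.571, 1.572, 1.572, 1.631, 1.656, 1.7, 1.547, 1.874, 1.776, 1.645]
-1 1 -1.5707963267948966 [3.142, 3.14, 3.14, 3.094, 3.096, 3.106, 2.611, 2.827, 2.847, 2.564]
-1 -1 0 [1.566, 1.568, 1.568, 1.051, 0.904, 0.881, 1.6, 1.769, 1.437, 1.561]
-1 -1 1.5707963267948966 [0.005, 0.003, 0.003, 0.586, 0.854, 1.12, 1.409, 2.657, 1.836, 1.766]
-1 -1 3.141592653589793 [1.576, 1.574, 1.574, 2.12, 2.345, 2.546, 2.361, 2.544, 2.928, 2.765]
-1 -1 -1.5707963267948966 [3.137, 3.138, 3.138, 2.603, 2.401, 2.248, 2.691, 1.71, 2.192, 2.383]
[ -0.697 294.535 568.506 494.467 322.864  57.24 ] 1.7741441634209991
```

```bash
cat > sim.py <<'E'
from fk import *
K=least_squares(lambda k:np.concatenate([fk(q,k)[0]-p for q,p in D]),[0,300,400,300,200,0]).x
lo=np.array([-2.63,-.92,.06,-1.3,0,-3.02]);hi=np.array([2.63,2.1,2.66,4.44,2.69,3.02])
vm=np.array([2.22,2.22,2.79,3.14,3.14,3.14])*.7/8
def step(q,sh,tr,L):
    p,R=fk(q,K); pt=p+R@np.array(sh)*30; Rt=R@Ro.from_rotvec([0,0,np.radians(8*tr)]).as_matrix()
    def f(x):
        a,B=fk(x,K); return np.concatenate([(a-pt)/L,Ro.from_matrix(Rt@B.T).as_rotvec()])
    s=least_squares(f,np.clip(q,lo+1e-6,hi-1e-6),bounds=(lo,hi),xtol=1e-6,ftol=1e-6)
    d=s.x-q; k=min(1,1/ max(1e-9,(np.abs(d)/vm).max())); return q+d*k
def run(q,rows,L):
    q=np.array(q,float)
    for w in rows: q=step(q,w[:3],w[3],L)
    return q
if __name__=='__main__':
    for L in (100,200,300,500,1000):
        q=run(D[2][0],[(-1,1,-.7,0)]*10,L);p,R=fk(q,K); q2=run(D[3][0],[(-1,1,-.6,0)]*6,L)
        print(L,q,p,R[:,2],q2)
E
python3 sim.py
```

```text
100 [ 0.945  0.741  0.06   0.2    1.171 -0.241] [579.933 902.805 894.791] [ 0.384  0.843 -0.377] [ 0.799  0.723  0.06   0.227  1.243 -0.354]
200 [ 0.947  0.743  0.06   0.18   1.326 -0.24 ] [567.623 885.136 847.676] [ 0.348  0.781 -0.519] [ 0.798  0.722  0.06   0.222  1.363 -0.354]
300 [ 0.952  0.754  0.06   0.158  1.486 -0.241] [553.631 864.587 794.677] [ 0.3    0.692 -0.657] [ 0.8    0.725  0.06   0.216  1.481 -0.354]
500 [ 0.961  0.784  0.06   0.125  1.709 -0.244] [531.808 831.247 716.015] [ 0.214  0.522 -0.826] [ 0.803  0.736  0.06   0.206  1.638 -0.355]
1000 [ 0.97   0.825  0.06   0.096  1.897 -0.249] [511.803 799.119 648.355] [ 0.123  0.34  -0.932] [ 0.808  0.752  0.06   0.197  1.769 -0.356]
```

```bash
cat > g.py <<'E'
from sim import *
import itertools,sys,time
L=580
def ik(p,R,q0):
    f=lambda x:(lambda a,B:np.concatenate([(a-p)/100,Ro.from_matrix(R@B.T).as_rotvec()]))(*fk(x,K))
    s=least_squares(f,np.clip(q0,lo+1e-6,hi-1e-6),bounds=(lo,hi)); return s.x,np.abs(s.fun).max()
q0=r.sense()['qpos'];p0,R0=fk(q0,K);print(p0)
for az in (30,61.4,90):
  for rr in (320,380,440):
    for z in (200,280,360):
      a=np.radians(az)
      q,e=ik(np.array([rr*np.cos(a),rr*np.sin(a),z]),R0,q0)
      # push: inward + down/up variants 5 rows
      best=[]
      for push in ((-1,0),(-1,-.7),(-1,.5),(-.7,-1)):
        qq=q.copy()
        for i in range(5):
            p,R=fk(qq,K); d=R.T@np.array([push[0]*np.cos(np.radians(61.4)),push[0]*np.sin(np.radians(61.4)),push[1]]); d/=np.abs(d).max()
            qq=step(qq,d,0,L)
        best.append(round(np.degrees(np.arccos(-fk(qq,K)[1][2,2])),1))
      print(az,rr,z,round(e,3),q,best)
E
time python3 g.py
```

```text
[ 532.828 -299.478  224.024]
30 320 200 0.0 [-0.28  -0.11   2.646  1.223  0.862 -0.746] [np.float64(46.8), np.float64(46.7), np.float64(46.9), np.float64(46.5)]
30 320 280 0.0 [-0.28  -0.371  2.535  0.981  1.033 -0.337] [np.float64(46.7), np.float64(46.9), np.float64(46.9), np.float64(46.8)]
30 320 360 0.0 [-0.28  -0.515  2.403  0.872  1.199 -0.092] [np.float64(46.6), np.float64(46.9), np.float64(46.9), np.float64(46.9)]
30 380 200 0.0 [-0.08  -0.018  2.568  1.372  0.749 -0.723] [np.float64(46.9), np.float64(46.9), np.float64(46.9), np.float64(46.9)]
30 380 280 0.0 [-0.08  -0.251  2.472  1.072  0.864 -0.293] [np.float64(46.9), np.float64(46.9), np.float64(46.9), np.float64(46.9)]
30 380 360 0.0 [-0.08  -0.395  2.351  0.908  1.011 -0.018] [np.float64(46.9), np.float64(46.9), np.float64(46.9), np.float64(46.9)]
30 440 200 0.0 [ 0.047  0.069  2.476  1.459  0.68  -0.698] [np.float64(46.9), np.float64(46.9), np.float64(46.9), np.float64(46.9)]
30 440 280 0.0 [ 0.047 -0.136  2.392  1.138  0.759 -0.275] [np.float64(46.9), np.float64(46.9), np.float64(46.9), np.float64(46.9)]
30 440 360 0.0 
[... 1874 characters left out ...]
.088 [ 1.993 -0.336  2.453 -0.862  0.697  3.02 ] [np.float64(36.0), np.float64(36.7), np.float64(38.4), np.float64(36.2)]
90 380 360 0.022 [ 2.111 -0.434  2.356 -0.853  0.937  3.02 ] [np.float64(39.7), np.float64(41.0), np.float64(42.7), np.float64(41.1)]
90 440 200 0.266 [ 1.559 -0.079  2.517  2.104  0.    -0.175] [np.float64(42.3), np.float64(40.5), np.float64(41.7), np.float64(39.6)]
90 440 280 0.091 [ 1.91  -0.198  2.369 -0.906  0.621  3.02 ] [np.float64(36.6), np.float64(36.3), np.float64(39.4), np.float64(35.4)]
90 440 360 0.013 [ 2.005 -0.303  2.291 -0.898  0.824  3.02 ] [np.float64(41.0), np.float64(41.5), np.float64(44.2), np.float64(41.2)]
real	0m24.017s
user	0m24.330s
sys	0m0.195s
```

```bash
cat > path.py <<'E'
from sim import *
L=580
def go(q,wps,op=0.5,lim=1.0,maxn=60,tol=8,pr=True,turn=0):
    """simulate rows toward waypoints; prints rows"""
    out=[]
    for w in wps:
        for i in range(maxn):
            p,R=fk(q,K); d=np.array(w)-p
            if np.linalg.norm(d)<tol: break
            sh=R.T@d/30; sh=np.round(sh/max(1,np.abs(sh).max()/lim),2)
            q=step(q,sh,turn,L); out.append((op,*sh,turn))
    if pr:
        for i in range(0,len(out),12): print(';'.join(' '.join('%g'%v for v in o) for o in out[i:i+12]))
    return q,out
def push(q,wdir,n,turn=0,op=0.5):
    out=[]
    for i in range(n):
        p,R=fk(q,K); d=R.T@np.array(wdir); d=np.round(d/np.abs(d).max(),1)
        q=step(q,d,turn,L); out.append((op,*d,turn))
        p,R=fk(q,K); print(i,p.round(),q.round(2),R[:,2].round(3),np.degrees(np.arccos(-R[2,2])).round(1),'|',' '.join('%g'%v for v in out[-1]))
    return q
E
python3 - <<'E'
from path import *
q=r.sense()['qpos']
q,o=go(q,[(470,110,330),(155,285,340)]);print(q,fk(q,K))
u=np.array([np.cos(1.072),np.sin(1.072)])
push(q,(-u[0],-u[1],0),16)
E
```

```text
0.5 1 -0.83 0.56 0;0.5 1 -0.83 0.56 0;0.5 1 -0.83 0.56 0;0.5 1 -0.83 0.56 0;0.5 1 -0.83 0.56 0;0.5 1 -0.84 0.56 0;0.5 1 -0.83 0.56 0;0.5 1 -0.84 0.56 0;0.5 1 -0.83 0.55 0;0.5 1 -0.84 0.56 0;0.5 0.03 -1 -0.01 0;0.5 0.03 -1 -0.01 0
0.5 0.03 -1 -0.01 0;0.5 0.03 -1 -0.01 0;0.5 0.03 -1 -0.01 0;0.5 0.03 -1 -0.01 0;0.5 0.03 -1 -0.01 0;0.5 0.03 -1 -0.01 0;0.5 0.03 -1 -0.01 0;0.5 0.03 -1 -0.01 0;0.5 0.03 -1 -0.01 0;0.5 0.08 -1 -0.02 0;0.5 0.2 -0.84 -0.05 0;0.5 0.19 -0.37 -0.04 0
[ 1.084 -0.724  2.489 -0.019  0.594  1.599] (array([154.95 , 285.144, 339.989]), array([[ 0.343,  0.876,  0.34 ],
       [ 0.62 , -0.483,  0.618],
       [ 0.705, -0.001, -0.709]]))
0 [134. 248. 340.] [ 1.1  -0.87  2.51 -0.03  0.72  1.62] [ 0.34   0.618 -0.709] 44.8 | 0.5 -1 0 -1 0
1 [121. 234. 337.] [ 1.27 -0.92  2.52 -0.2   0.8   1.86] [ 0.339  0.607 -0.719] 44.0 | 0.5 -1 0 -1 0
2 [ 98. 224. 321.] [ 1.46 -0.92  2.52 -0.29  0.9   2.05] [ 0.291  0.571 -0.768] 39.8 | 0.5 -1 0 -1 0
3 [ 80. 213. 309.] [ 1.66 -0.92  2.52 -0.37  1.01  2.24] [ 0.26   0.537 -0.802] 36.6 | 0.5 -1 -0 -0.8 0
4 [ 67. 203. 301.] [ 1.85 -0.92  2.5
[... 539 characters left out ...]
5   3.02] [ 0.196  0.43  -0.882] 28.2 | 0.5 -1 -0.1 -0.6 0
10 [ 25. 155. 296.] [ 2.57 -0.92  2.49 -0.46  1.51  3.02] [ 0.185  0.412 -0.892] 26.8 | 0.5 -1 -0.1 -0.5 0
11 [ 21. 149. 296.] [ 2.58 -0.92  2.48 -0.44  1.52  3.02] [ 0.175  0.393 -0.903] 25.5 | 0.5 -1 -0.1 -0.5 0
12 [ 17. 143. 298.] [ 2.59 -0.92  2.47 -0.42  1.53  3.02] [ 0.164  0.375 -0.912] 24.2 | 0.5 -1 -0.1 -0.5 0
13 [ 13. 137. 297.] [ 2.6  -0.92  2.46 -0.39  1.54  3.02] [ 0.153  0.357 -0.922] 22.8 | 0.5 -1 -0.1 -0.4 0
14 [  9. 131. 298.] [ 2.6  -0.92  2.46 -0.37  1.55  3.02] [ 0.143  0.338 -0.93 ] 21.5 | 0.5 -1 -0.1 -0.4 0
15 [  5. 125. 299.] [ 2.61 -0.92  2.45 -0.35  1.56  3.02] [ 0.132  0.32  -0.938] 20.2 | 0.5 -1 -0.1 -0.4 0
```

```bash
cat > gr.py <<'E'
from path import *
def greedy(q,n,az,goalt,zmin,rmin,rmax=2000,zmax=2000,op=.5,pw=1.0,cands=None,jm=None):
    out=[]
    if cands is None:
        cands=[(i,k) for i in (-1,-.5,0,.5,1) for k in (-1,-.5,0,.5,1) if max(abs(i),abs(k))==1]
    for it in range(n):
        p,R=fk(q,K); a=np.radians(az); u=np.array([np.cos(a),np.sin(a),0]); v=np.array([-u[1],u[0],0]); best=None
        off=p@v
        for i,k in cands:
            w=u*i+np.array([0,0,k])-v*np.clip(off/30,-.7,.7)
            d=R.T@w; d=np.round(d/np.abs(d).max(),2)
            q2=step(q,d,0,L); p2,R2=fk(q2,K)
            ang=np.arccos(np.clip(R2[:,2]@goalt,-1,1))
            pen=max(0,zmin-p2[2])+max(0,rmin-p2@u)+max(0,p2@u-rmax)+max(0,p2[2]-zmax)
            c=np.degrees(ang)+.3*pen+.02*abs(p2@v)
            if best is None or c<best[0]: best=(c,q2,d,ang,p2,R2)
        q=best[1]; out.append((op,*best[2],0))
        print(it,best[4].round(),'r',round(best[4]@u),q.round(2),best[5][:,2].round(2),np.degrees(best[3]).round(1),'|',' '.join('%g'%v for v in out[-1]))
    return q,out
E
python3 - <<'E'
from gr import *
q=r.sense()['qpos']
u=np.array([np.cos(1.072),np.sin(1.072)])
for rz in ((380,300),(330,220),(420,220)):
    qq,o=go(q,[(470,110,330),(u[0]*rz[0],u[1]*rz[0],rz[1])],pr=False);print(len(o),qq)
    greedy(qq,16,61.4,np.array([0,0,-1]),130,240)
E
```

```text
24 [ 1.086 -0.49   2.517 -0.05   0.325  1.633]
0 [182. 334. 342.] r 380 [ 1.08 -0.56  2.44 -0.03  0.47  1.61] [ 0.35  0.62 -0.7 ] 45.3 | 0.5 1 0.01 -0.99 0
1 [162. 296. 342.] r 338 [ 1.09 -0.69  2.48 -0.03  0.56  1.62] [ 0.35  0.62 -0.7 ] 45.3 | 0.5 -0.99 0.01 -1 0
2 [141. 259. 342.] r 295 [ 1.1  -0.83  2.51 -0.04  0.67  1.63] [ 0.35  0.62 -0.7 ] 45.3 | 0.5 -0.99 0.01 -1 0
3 [127. 235. 340.] r 267 [ 1.16 -0.92  2.52 -0.1   0.77  1.71] [ 0.34  0.62 -0.71] 44.8 | 0.5 -0.99 0.01 -1 0
4 [100. 225. 322.] r 246 [ 1.36 -0.92  2.52 -0.21  0.87  1.91] [ 0.28  0.58 -0.77] 40.1 | 0.5 -1 0.07 -0.99 0
5 [107. 215. 326.] r 240 [ 1.16 -0.92  2.49 -0.05  0.9   1.67] [ 0.28  0.55 -0.79] 38.1 | 0.5 0.81 0.82 -1 0
6 [114. 210. 345.] r 239 [ 0.97 -0.92  2.45  0.1   0.97  1.43] [ 0.28  0.54 -0.79] 37.4 | 0.5 0.2 0.25 -1 0
7 [115. 211. 383.] r 240 [ 0.95 -0.92  2.37  0.1   1.04  1.42] [ 0.28  0.54 -0.8 ] 37.3 | 0.5 0.76 0.01 -1 0
8 [129. 237. 368.] r 270 [ 1.   -0.83  2.39  0.07  0.93  1.47] [ 0.28  0.54 -0.8 ] 37.3 | 0.5 0.49 0.01 1 0
9 [119. 218. 347.] r 249 [ 0.97 -0.89  2.44  0.09  0.94  1.44] [ 0.28 
[... 3596 characters left out ...]
 -0.79] 37.4 | 0.5 -1 -0.03 0.11 0
10 [172. 311. 157.] r 355 [ 1.01 -0.11  2.66  2.08  0.08 -0.57] [ 0.26  0.53 -0.81] 36.2 | 0.5 -1 -0.04 0.13 0
11 [170. 309. 148.] r 353 [ 1.01 -0.08  2.66  2.12  0.08 -0.61] [ 0.25  0.52 -0.82] 34.9 | 0.5 -1 -0.04 0.16 0
12 [169. 307. 139.] r 350 [ 1.   -0.05  2.66  2.19  0.08 -0.68] [ 0.24  0.5  -0.83] 33.7 | 0.5 -1 -0.04 0.18 0
13 [168. 305. 129.] r 348 [ 1.   -0.02  2.66  2.29  0.09 -0.78] [ 0.23  0.49 -0.84] 32.4 | 0.5 -1 -0.04 0.2 0
14 [165. 300. 129.] r 342 [ 1.   -0.03  2.66  2.01  0.08 -0.51] [ 0.22  0.47 -0.85] 31.5 | 0.5 -1 -0.06 -0.1 0
15 [162. 296. 128.] r 338 [ 1.   -0.04  2.66  1.74  0.08 -0.24] [ 0.21  0.47 -0.86] 30.8 | 0.5 -1 -0.04 -0.08 0
```

Run:
```python
from gr import *
q=r.sense()['qpos']
u=np.array([np.cos(1.072),np.sin(1.072)])
# turn during travel: -2.2 units... total -35.3 deg = -4.41 units
import path
q1,o=go(q,[(470,60,310)],turn=-0.4);print(len(o),q1)
q2,o2=go(q1,[(u[0]*330,u[1]*330,235)]);print(len(o2),q2,fk(q2,K)[1])
greedy(q2,26,61.4,np.array([0,0,-1]),140,250)
```

```text
0.5 1 -0.88 0.58 -0.4;0.5 1 -0.79 0.56 -0.4;0.5 1 -0.7 0.53 -0.4;0.5 1 -0.62 0.52 -0.4;0.5 1 -0.55 0.5 -0.4;0.5 1 -0.48 0.48 -0.4;0.5 1 -0.41 0.47 -0.4;0.5 1 -0.35 0.46 -0.4;0.5 1 -0.28 0.46 -0.4;0.5 0.99 -0.22 0.45 -0.4
10 [-0.391  0.03   2.157  0.957  1.095 -0.976]
0.5 0.56 -1 0.27 0;0.5 0.56 -1 0.27 0;0.5 0.55 -1 0.27 0;0.5 0.56 -1 0.27 0;0.5 0.55 -1 0.27 0;0.5 0.56 -1 0.27 0;0.5 0.55 -1 0.26 0;0.5 0.56 -1 0.27 0;0.5 0.55 -1 0.26 0;0.5 0.56 -1 0.26 0;0.5 0.51 -1 0.27 0;0.5 0.59 -1 0.27 0
0.5 0.75 -0.78 0.2 0;0.5 0.75 -0.49 0.11 0;0.5 0.57 -0.26 0.04 0
15 [ 1.056 -0.483  2.638 -0.004  0.28   1.016] [[-0.143  0.936  0.321]
 [ 0.823 -0.068  0.565]
 [ 0.55   0.345 -0.76 ]]
0 [151. 283. 214.] r 321 [ 1.12 -0.44  2.66 -0.19  0.24  1.25] [ 0.31  0.55 -0.77] 39.2 | 0.5 -1 -0.89 0.55 0
1 [153. 282. 203.] r 321 [ 1.11 -0.4   2.66 -0.16  0.22  1.21] [ 0.3   0.53 -0.79] 37.7 | 0.5 -1 -0.52 0.51 0
2 [154. 284. 191.] r 323 [ 1.11 -0.34  2.66 -0.18  0.2   1.23] [ 0.29  0.51 -0.81] 36.1 | 0.5 -1 -0.6 0.56 0
3 [155. 286. 177.] r 326 [ 1.11 -0.28  2.66 -0.21  0.16  1.26] [ 0.28  0.49 -0.82] 34.6 | 
[... 1749 characters left out ...]
29 -0.94] 20.1 | 0.5 -1 -0.59 -0.42 0
20 [154. 282. 157.] r 321 [ 1.1  -0.16  2.54 -0.08  0.42  1.13] [ 0.18  0.29 -0.94] 20.1 | 0.5 1 0.59 0.42 0
21 [136. 249. 157.] r 284 [ 1.11 -0.25  2.59 -0.08  0.45  1.14] [ 0.18  0.29 -0.94] 20.1 | 0.5 -1 -0.59 -0.42 0
22 [154. 282. 157.] r 321 [ 1.1  -0.16  2.54 -0.08  0.42  1.13] [ 0.18  0.29 -0.94] 20.1 | 0.5 1 0.59 0.42 0
23 [136. 249. 157.] r 284 [ 1.11 -0.25  2.59 -0.08  0.45  1.14] [ 0.18  0.29 -0.94] 20.1 | 0.5 -1 -0.59 -0.42 0
24 [154. 282. 157.] r 321 [ 1.1  -0.16  2.54 -0.08  0.42  1.13] [ 0.18  0.29 -0.94] 20.1 | 0.5 1 0.59 0.42 0
25 [136. 249. 157.] r 284 [ 1.11 -0.25  2.59 -0.08  0.45  1.14] [ 0.18  0.29 -0.94] 20.1 | 0.5 -1 -0.59 -0.42 0
```

```bash
cat > s6.py <<'E'
from gr import *
def ik(p,R,q0):
    f=lambda x:(lambda a,B:np.concatenate([(a-p)/100,Ro.from_matrix(R@B.T).as_rotvec()]))(*fk(x,K))
    s=least_squares(f,np.clip(q0,lo+1e-6,hi-1e-6),bounds=(lo,hi)); return s.x,np.abs(s.fun).max()
if __name__=='__main__':
    q0=r.sense()['qpos'];p0,R0=fk(q0,K); aT=np.array([.731,-.002,-.683])
    q0=q0.copy()
    for az in (-60,-29,0,20,40,55,70,85,100,120):
      for rr in (420,600,760):
       for z in (300,):
        a=np.radians(az)
        for ph in range(-80,81,20):
          R=R0@Ro.from_rotvec([0,0,np.radians(ph)]).as_matrix()
          q,e=ik(np.array([rr*np.cos(a),rr*np.sin(a),z]),R,np.array([a,.2,1.8,.3,1.2,0]))
          if e>.02 or abs(q[5])<2.3: continue
          sg=np.sign(q[5])
          qq=q.copy(); tr=[]
          for i in range(10):
              qq=step(qq,(0,0,0),sg,L); p,Rr=fk(qq,K); ct=np.degrees(np.arccos((Rr@aT)[2])); tr.append((round(np.degrees(np.arccos(-Rr[2,2]))),round(ct)))
          print(az,rr,ph,q.round(2),tr[0],tr[4],tr[9],'end',qq.round(2),p.round(), Rr[:,2].round(2))
E
python3 s6.py
```

```text
-60 420 -80 [-1.4   0.34  1.79  0.47  1.7  -2.41] (47, 61) (46, 77) (41, 79) end [-1.05  0.26  1.55  0.55  1.79 -3.02] [ 380. -336.  424.] [ 0.24  0.61 -0.76]
70 420 0 [ 1.41 -0.36  2.48 -0.81  0.33  2.59] (47, 6) (46, 29) (46, 57) end [ 1.15 -0.4   2.46 -0.01  0.28  3.02] [173. 381. 310.] [ 0.3   0.65 -0.7 ]
70 420 20 [ 1.41 -0.36  2.48 -0.81  0.33  2.94] (47, 20) (46, 44) (46, 69) end [ 1.06 -0.4   2.47  0.29  0.28  3.02] [183. 376. 308.] [ 0.28  0.66 -0.69]
70 600 -20 [ 1.32  0.01  2.2  -0.97  0.21  2.35] (47, 9) (47, 15) (45, 44) end [ 1.22 -0.01  2.17 -0.31  0.21  3.02] [224. 558. 315.] [ 0.3   0.64 -0.71]
70 600 0 [ 1.32  0.01  2.2  -0.97  0.21  2.7 ] (47, 6) (46, 29) (45, 57) end [ 1.17 -0.02  2.16  0.01  0.21  3.02] [235. 553. 317.] [ 0.28  0.65 -0.71]
70 600 20 [ 1.31  0.01  2.2  -0.94  0.21  3.02] (46, 20) (45, 44) (45, 70) end [ 1.12 -0.01  2.17  0.32  0.2   3.02] [245. 549. 313.] [ 0.25  0.66 -0.7 ]
70 760 0 [ 1.29  0.27  1.89 -0.74  0.23  2.45] (47, 6) (46, 29) (45, 57) end [1.18 0.25 1.86 0.01 0.24 3.02] [289. 707. 312.] [ 0.27  0.66 -0.71]
70 760 20 [ 1.29  0.27  1.89 
[... 178 characters left out ...]
5, 57) (47, 81) end [1.1  0.27 1.9  0.66 0.21 3.02] [304. 695. 296.] [ 0.21  0.7  -0.69]s6.py:19: RuntimeWarning: invalid value encountered in arccos
  qq=step(qq,(0,0,0),sg,L); p,Rr=fk(qq,K); ct=np.degrees(np.arccos((Rr@aT)[2])); tr.append((round(np.degrees(np.arccos(-Rr[2,2]))),round(ct)))
Traceback (most recent call last):
  File "s6.py", line 19, in <module>
    qq=step(qq,(0,0,0),sg,L); p,Rr=fk(qq,K); ct=np.degrees(np.arccos((Rr@aT)[2])); tr.append((round(np.degrees(np.arccos(-Rr[2,2]))),round(ct)))
                                                                                                                                     ~~~~~^^^^
ValueError: cannot convert float NaN to integer
```

```bash
cat > g2.py <<'E'
from gr import *
from s6 import ik
q0=r.sense()['qpos'];p0,R0=fk(q0,K)
az=-118.6;a=np.radians(az)
C=[(i,k) for i in (-1,0,.5,1) for k in (-1,-.5,0,.5,1) if max(abs(i),abs(k))==1]
for rr,z in ((450,650),(450,800),(650,650),(800,400)):
    for ph in (0,-35):
        R=R0@Ro.from_rotvec([0,0,np.radians(ph)]).as_matrix()
        q,e=ik(np.array([rr*np.cos(a),rr*np.sin(a),z]),R,np.array([a,.3,1.2,.1,2.3,0])); print('START',rr,z,ph,q,e)
        greedy(q,12,az,np.array([0,0,-1]),200,300,cands=C)
E
python3 g2.py | grep -E 'START|^(0|3|7|11) '
```

```text
START 450 650 0 [-2.069  0.342  1.033 -0.002  2.586 -1.57 ] 6.564732757396997e-11
0 [-235. -431.  650.] r 491 [-2.07  0.42  0.92 -0.    2.62 -1.57] [ 0.35  0.64 -0.68] 46.9 | 0.5 -0.93 0 -1 0
3 [-222. -408.  711.] r 465 [-2.07  0.37  0.84 -0.    2.69 -1.57] [ 0.33  0.61 -0.72] 43.6 | 0.5 1 0.01 -1 0
7 [-205. -375.  754.] r 428 [-2.07  0.28  0.83 -0.    2.69 -1.57] [ 0.29  0.54 -0.79] 37.7 | 0.5 0.81 -0 -1 0
11 [-191. -351.  790.] r 400 [-2.07  0.22  0.79 -0.    2.69 -1.57] [ 0.25  0.47 -0.85] 32.1 | 0.5 0.66 0.01 -1 0
START 450 650 -35 [-2.069  0.342  1.033 -0.002  2.586 -2.181] 1.1368683772161603e-15
0 [-226. -414.  671.] r 471 [-2.07  0.39  0.92 -0.    2.65 -2.18] [ 0.35  0.64 -0.68] 46.9 | 0.5 0.03 0.02 -1 0
3 [-212. -389.  722.] r 443 [-2.07  0.33  0.88 -0.    2.69 -2.18] [ 0.32  0.6  -0.73] 42.9 | 0.5 0.8 0.57 -1 0
7 [-196. -360.  763.] r 410 [-2.07  0.25  0.85 -0.    2.69 -2.18] [ 0.29  0.53 -0.8 ] 37.0 | 0.5 0.65 0.46 -1 0
11 [-185. -338.  796.] r 386 [-2.07  0.19  0.81 -0.    2.69 -2.18] [ 0.25  0.46 -0.85] 31.4 | 0.5 0.53 0.37 -1 0
START 450 800 0 [-2.069  0.299  0.671 -0.00
[... 2426 characters left out ...]
1.57] [ 0.25  0.46 -0.85] 31.9 | 0.5 -1 -0.01 -0.65 0
11 [-411. -753.  346.] r 858 [-2.07  1.16  0.06 -0.    2.39 -1.57] [ 0.22  0.4  -0.89] 27.3 | 0.5 -0.7 0 -1 0
START 800 400 -35 [-2.069  1.154  0.06  -0.002  2.632 -2.182] 0.10072764288093752
0 [-384. -704.  385.] r 801 [-2.07  1.16  0.06 -0.    2.6  -2.18] [ 0.3   0.56 -0.78] 39.2 | 0.5 -0.96 -0.67 -1 0
3 [-396. -725.  348.] r 826 [-2.07  1.19  0.06 -0.    2.51 -2.18] [ 0.28  0.51 -0.82] 35.3 | 0.5 -1 -0.7 -0.91 0
7 [-412. -755.  306.] r 860 [-2.07  1.21  0.06 -0.    2.39 -2.18] [ 0.24  0.44 -0.87] 29.9 | 0.5 -1 -0.71 -0.75 0
11 [-428. -784.  271.] r 893 [-2.07  1.23  0.06 -0.    2.27 -2.18] [ 0.2   0.36 -0.91] 24.3 | 0.5 -1 -0.7 -0.59 0
```

Run:
```python
from gr import *
q=r.sense()['qpos']
q1,o=go(q,[(250,-420,420)],turn=-0.4,tol=25);print(len(o),q1)
q2,o2=go(q1,[(-215,-395,670)],tol=25);print(len(o2),q2,fk(q2,K))
C=[(i,k) for i in (-1,-.6,-.3,0,.3,.6,1) for k in (-.3,0,.3,.6,1) if max(abs(i),abs(k))==1]
greedy(q2,34,-118.6,np.array([.48*.035,.88*.035,-1]),200,300,cands=C)
```

```text
0.5 -0.07 -0.62 -1 -0.4;0.5 -0.04 -0.62 -1 -0.4;0.5 -0 -0.62 -1 -0.4;0.5 0.03 -0.62 -1 -0.4;0.5 0.07 -0.62 -1 -0.4;0.5 0.1 -0.61 -1 -0.4;0.5 0.14 -0.6 -1 -0.4;0.5 0.17 -0.6 -1 -0.4;0.5 0.2 -0.59 -1 -0.4;0.5 0.24 -0.57 -1 -0.4
10 [-1.34   0.33   1.534  0.54   1.901 -1.388]
0.5 0.78 -1 -0.96 0;0.5 0.78 -1 -0.97 0;0.5 0.78 -1 -0.96 0;0.5 0.78 -1 -0.97 0;0.5 0.78 -1 -0.96 0;0.5 0.78 -1 -0.97 0;0.5 0.78 -1 -0.96 0;0.5 0.78 -1 -0.97 0;0.5 0.78 -1 -0.96 0;0.5 0.77 -1 -0.97 0;0.5 0.78 -1 -0.96 0
11 [-2.053  0.334  1.017  0.021  2.61  -2.098] (array([-203.216, -395.415,  663.594]), array([[-0.187,  0.918,  0.349],
       [ 0.761, -0.089,  0.642],
       [ 0.621,  0.385, -0.683]]))
0 [-208. -382.  694.] r 435 [-2.07  0.32  0.97 -0.    2.67 -2.13] [ 0.35  0.64 -0.68] 44.9 | 0.5 1 0.19 -0.47 0
1 [-205. -375.  713.] r 427 [-2.07  0.31  0.94 -0.    2.69 -2.13] [ 0.34  0.63 -0.7 ] 43.6 | 0.5 0.91 0.57 -1 0
2 [-200. -367.  724.] r 418 [-2.07  0.28  0.94 -0.    2.69 -2.13] [ 0.33  0.61 -0.72] 42.0 | 0.5 0.87 0.54 -1 0
3 [-196. -360.  734.] r 410 [-2.07  0.26  0.93 -0.    2.69 -2.13] [ 0.32  0.59 -0.7
[... 2702 characters left out ...]
98] 7.9 | 0.5 -0.08 -0.05 -1 0
28 [-147. -269.  916.] r 307 [-2.07  0.05  0.56 -0.01  2.69 -2.13] [ 0.07  0.14 -0.99] 6.7 | 0.5 0.15 0.1 -1 0
29 [-146. -268.  922.] r 306 [-2.07  0.05  0.54 -0.01  2.69 -2.13] [ 0.06  0.12 -0.99] 5.5 | 0.5 0.14 0.08 -1 0
30 [-146. -267.  927.] r 304 [-2.07  0.05  0.52 -0.01  2.69 -2.13] [ 0.05  0.1  -0.99] 4.3 | 0.5 0.12 0.07 -1 0
31 [-145. -266.  933.] r 303 [-2.07  0.05  0.5  -0.01  2.69 -2.13] [ 0.04  0.09 -1.  ] 2.9 | 0.5 0.1 0.07 -1 0
32 [-144. -265.  938.] r 302 [-2.07  0.05  0.48 -0.01  2.69 -2.13] [ 0.03  0.07 -1.  ] 1.4 | 0.5 0.08 0.05 -1 0
33 [-144. -264.  944.] r 300 [-2.07  0.05  0.46 -0.01  2.69 -2.13] [ 0.02  0.05 -1.  ] 0.0 | 0.5 0.07 0.04 -1 0
```

Call:
carry_out(rows="0.5 -0.07 -0.62 -1 -0.4;0.5 -0.04 -0.62 -1 -0.4;0.5 0 -0.62 -1 -0.4;0.5 0.03 -0.62 -1 -0.4;0.5 0.07 -0.62 -1 -0.4;0.5 0.1 -0.61 -1 -0.4;0.5 0.14 -0.6 -1 -0.4;0.5 0.17 -0.6 -1 -0.4;0.5 0.2 -0.59 -1 -0.4;0.5 0.24 -0.57 -1 -0.4;0.5 0.78 -1 -0.96 0;0.5 0.78 -1 -0.97 0")

```text
clock: 13.92
eef_pos: [173.8, -412.1, 458.0]
tcp_rot: [2.629, -0.67, 1.81]
contact_force: [-0.2, 0.1, -2.8]
opening: 0.758
```

Call:
carry_out(rows="0.5 0.78 -1 -0.96 0;0.5 0.78 -1 -0.97 0;0.5 0.78 -1 -0.96 0;0.5 0.78 -1 -0.97 0;0.5 0.78 -1 -0.96 0;0.5 0.78 -1 -0.97 0;0.5 0.78 -1 -0.96 0;0.5 0.77 -1 -0.97 0;0.5 0.78 -1 -0.96 0")

```text
clock: 15.05
eef_pos: [-203.5, -394.9, 662.5]
tcp_rot: [2.629, -0.67, 1.809]
contact_force: [-0.3, -1.1, -4.4]
opening: 0.759
```

```bash
python3 st.py
python3 - <<'E'
from gr import *
q2=r.sense()['qpos']
im=r.grab_frame('wrist');cv2.imwrite('pics/w4.png',im)
C=[(i,k) for i in (-1,-.6,-.3,0,.3,.6,1) for k in (-.3,0,.3,.6,1) if max(abs(i),abs(k))==1]
greedy(q2,14,-118.6,np.array([.48*.035,.88*.035,-1]),200,300,cands=C)
E
```

```text
15.05 [-2.056  0.328  1.024  0.017  2.607 -2.102] [-203.543 -394.904  662.522] [ 2.629 -0.67   1.809]
x [-0.185  0.762  0.621] y [ 0.919 -0.09   0.384] z [ 0.348  0.641 -0.683] F [-0.258 -1.128 -4.431]
0 [-207. -379.  695.] r 432 [-2.07  0.32  0.97 -0.    2.67 -2.13] [ 0.35  0.64 -0.68] 44.8 | 0.5 1 0.26 -0.49 0
1 [-203. -373.  714.] r 425 [-2.07  0.3   0.95 -0.    2.69 -2.13] [ 0.34  0.63 -0.7 ] 43.6 | 0.5 0.9 0.58 -1 0
2 [-199. -365.  725.] r 416 [-2.07  0.28  0.94 -0.    2.69 -2.13] [ 0.33  0.61 -0.72] 42.0 | 0.5 0.87 0.53 -1 0
3 [-195. -358.  735.] r 407 [-2.07  0.26  0.93 -0.    2.69 -2.13] [ 0.32  0.59 -0.74] 40.4 | 0.5 0.82 0.51 -1 0
4 [-192. -351.  745.] r 400 [-2.07  0.24  0.93 -0.    2.69 -2.13] [ 0.31  0.58 -0.76] 38.9 | 0.5 0.78 0.48 -1 0
5 [-188. -345.  754.] r 393 [-2.07  0.22  0.92 -0.    2.69 -2.13] [ 0.3   0.56 -0.77] 37.4 | 0.5 0.73 0.46 -1 0
6 [-185. -339.  763.] r 387 [-2.07  0.21  0.91 -0.    2.69 -2.13] [ 0.29  0.54 -0.79] 35.9 | 0.5 0.7 0.43 -1 0
7 [-177. -324.  774.] r 369 [-2.07  0.17  0.92 -0.    2.69 -2.13] [ 0.28  0.52 -0.8 ] 34.4 | 0.5 1 0.63 -0.84 0
8 [-168. -309.  784.] r 352 [-2.07  0.14  0.92 -0.    2.69 -2.13] [ 0.27  0.5  -0.82] 32.9 | 0.5 1 0.62 -0.88 0
9 [-161. -294.  794.] r 335 [-2.07  0.1   0.93 -0.    2.69 -2.13] [ 0.26  0.48 -0.84] 31.3 | 0.5 1 0.62 -0.93 0
10 [-153. -281.  804.] r 320 [-2.07  0.07  0.93 -0.    2.69 -2.13] [ 0.25  0.46 -0.85] 29.6 | 0.5 1 0.62 -0.99 0
11 [-146. -268.  813.] r 305 [-2.07  0.05  0.93 -0.    2.69 -2.13] [ 0.24  0.44 -0.87] 27.9 | 0.5 0.96 0.59 -1 0
12 [-146. -267.  819.] r 304 [-2.07  0.04  0.91 -0.    2.69 -2.13] [ 0.23  0.42 -0.88] 26.6 | 0.5 0.49 0.31 -1 0
13 [-145. -266.  826.] r 303 [-2.07  0.04  0.89 -0.    2.69 -2.13] [ 0.22  0.4  -0.89] 25.3 | 0.5 0.46 0.29 -1 0
```

View pics/w4.png

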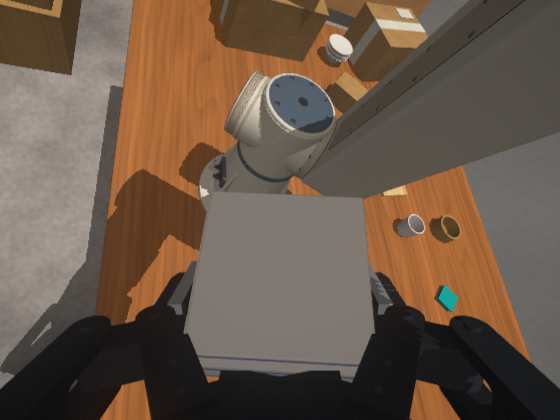

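Run:
```python
from gr import *
q2=r.sense()['qpos']
C=[(i,k) for i in (-1,-.6,-.3,0,.3,.6,1) for k in (-.3,0,.3,.6,1) if max(abs(i),abs(k))==1]
greedy(q2,13,-118.6,np.array([.48*.035,.88*.035,-1]),200,370,cands=C)
```

```text
0 [-213. -387.  703.] r 442 [-2.07  0.34  0.93 -0.01  2.69 -2.13] [ 0.35  0.64 -0.69] 44.6 | 0.5 1 0.31 -0.95 0
1 [-206. -379.  715.] r 431 [-2.07  0.31  0.93  0.    2.69 -2.12] [ 0.34  0.62 -0.71] 43.0 | 0.5 0.85 0.65 -1 0
2 [-202. -370.  726.] r 422 [-2.07  0.29  0.92 -0.    2.69 -2.13] [ 0.33  0.6  -0.73] 41.4 | 0.5 0.88 0.48 -1 0
3 [-198. -363.  737.] r 414 [-2.07  0.27  0.91  0.    2.69 -2.12] [ 0.32  0.59 -0.74] 39.8 | 0.5 0.79 0.52 -1 0
4 [-194. -356.  746.] r 406 [-2.07  0.25  0.91 -0.    2.69 -2.12] [ 0.31  0.57 -0.76] 38.3 | 0.5 0.77 0.46 -1 0
5 [-191. -350.  756.] r 399 [-2.07  0.23  0.9   0.    2.69 -2.12] [ 0.3   0.55 -0.78] 36.8 | 0.5 0.72 0.45 -1 0
6 [-188. -344.  765.] r 392 [-2.07  0.22  0.89 -0.    2.69 -2.12] [ 0.29  0.53 -0.79] 35.4 | 0.5 0.69 0.42 -1 0
7 [-179. -328.  776.] r 374 [-2.07  0.18  0.9   0.    2.69 -2.12] [ 0.28  0.52 -0.81] 33.9 | 0.5 1 0.62 -0.85 0
8 [-181. -332.  781.] r 379 [-2.07  0.18  0.87 -0.    2.69 -2.12] [ 0.27  0.5  -0.82] 32.6 | 0.5 0.3 0.18 -1 0
9 [-179. -328.  789.] r 373 [-2.07  0.17  0.86  0.    2.69 -2.12] [ 0.26  0.48 -0.84] 31.2 | 0.5 0.59 0.37 -1 0
10 [-181. -332.  794.] r 378 [-2.07  0.18  0.83 -0.    2.69 -2.12] [ 0.25  0.47 -0.85] 30.0 | 0.5 0.26 0.15 -1 0
11 [-179. -328.  802.] r 373 [-2.07  0.17  0.82 -0.    2.69 -2.12] [ 0.24  0.45 -0.86] 28.6 | 0.5 0.53 0.33 -1 0
12 [-181. -332.  807.] r 378 [-2.07  0.17  0.79 -0.    2.69 -2.12] [ 0.24  0.43 -0.87] 27.4 | 0.5 0.21 0.13 -1 0
```

Call:
carry_out(rows="0.5 1 0.31 -0.95 0;0.5 0.85 0.65 -1 0;0.5 0.88 0.48 -1 0;0.5 0.79 0.52 -1 0;0.5 0.77 0.46 -1 0;0.5 0.72 0.45 -1 0;0.5 0.69 0.42 -1 0;0.5 1 0.62 -0.85 0;0.5 0.4 0.25 -1 0;0.5 0.45 0.27 -1 0;0.5 0.4 0.25 -1 0;0.5 0.4 0.25 -1 0")

```text
clock: 16.6
eef_pos: [-175.7, -336.1, 795.3]
tcp_rot: [2.822, -0.462, 1.702]
contact_force: [-0.3, -0.1, -2.5]
opening: 0.757
```

```bash
python3 st.py
python3 - <<'E'
from gr import *
q2=r.sense()['qpos']
C=[(i,k) for i in (-1,-.6,-.3,0,.3,.6,1) for k in (-.3,0,.3,.6,1) if max(abs(i),abs(k))==1]
q,_=greedy(q2,23,-118.6,np.array([.48*.035,.88*.035,-1]),200,370,cands=C)
E
```

```text
16.6 [-2.063  0.175  0.832  0.017  2.689 -2.105] [-175.729 -336.11   795.343] [ 2.822 -0.462  1.702]
x [-0.117  0.887  0.446] y [ 0.96  -0.014  0.281] z [ 0.256  0.461 -0.85 ] F [-0.338 -0.135 -2.509]
0 [-179. -327.  803.] r 372 [-2.07  0.17  0.82  0.    2.69 -2.13] [ 0.25  0.44 -0.86] 28.4 | 0.5 0.63 0.16 -1 0
1 [-180. -331.  809.] r 377 [-2.07  0.17  0.79  0.01  2.69 -2.12] [ 0.24  0.43 -0.87] 27.2 | 0.5 0.19 0.16 -1 0
2 [-178. -327.  816.] r 373 [-2.07  0.16  0.78  0.01  2.69 -2.12] [ 0.23  0.41 -0.88] 25.9 | 0.5 0.48 0.29 -1 0
3 [-180. -331.  821.] r 377 [-2.07  0.17  0.75  0.01  2.69 -2.12] [ 0.22  0.39 -0.89] 24.7 | 0.5 0.17 0.11 -1 0
4 [-179. -327.  829.] r 373 [-2.07  0.16  0.74  0.01  2.69 -2.12] [ 0.21  0.38 -0.9 ] 23.4 | 0.5 0.43 0.26 -1 0
5 [-181. -332.  834.] r 377 [-2.07  0.17  0.71  0.01  2.69 -2.12] [ 0.2   0.36 -0.91] 22.2 | 0.5 0.13 0.09 -1 0
6 [-178. -328.  841.] r 373 [-2.07  0.16  0.69  0.01  2.69 -2.12] [ 0.19  0.34 -0.92] 20.9 | 0.5 0.38 0.24 -1 0
7 [-181. -332.  846.] r 378 [-2.07  0.17  0.67  0.01  2.69 -2.12] [ 0.18  0.32 -0.93] 19.8 | 0.5 0.1 0.05 -1 0
8 [-
[... 990 characters left out ...]
.5 -0.06 -0.04 -1 0
17 [-178. -327.  904.] r 372 [-2.07  0.16  0.47  0.01  2.69 -2.12] [ 0.09  0.15 -0.98] 7.9 | 0.5 0.17 0.11 -1 0
18 [-194. -356.  903.] r 405 [-2.07  0.23  0.38  0.01  2.69 -2.12] [ 0.08  0.14 -0.99] 6.8 | 0.5 -0.97 -0.6 -1 0
19 [-209. -384.  900.] r 437 [-2.07  0.28  0.3   0.01  2.69 -2.12] [ 0.07  0.12 -0.99] 5.5 | 0.5 -1 -0.61 -0.98 0
20 [-223. -409.  896.] r 466 [-2.07  0.34  0.23  0.01  2.69 -2.12] [ 0.06  0.1  -0.99] 4.2 | 0.5 -1 -0.62 -0.95 0
21 [-236. -433.  891.] r 493 [-2.07  0.39  0.15  0.01  2.69 -2.12] [ 0.05  0.08 -1.  ] 2.9 | 0.5 -1 -0.62 -0.91 0
22 [-243. -446.  889.] r 507 [-2.07  0.42  0.1   0.02  2.69 -2.11] [ 0.04  0.06 -1.  ] 1.2 | 0.5 -0.71 -0.43 -1 0
```

Call:
carry_out(rows="0.5 0.63 0.16 -1 0;0.5 0.2 0.16 -1 0;0.5 0.48 0.29 -1 0;0.5 0.17 0.11 -1 0;0.5 0.43 0.26 -1 0;0.5 0.13 0.09 -1 0;0.5 0.38 0.24 -1 0;0.5 0.1 0.05 -1 0;0.5 0.34 0.22 -1 0;0.5 0.32 0.2 -1 0;0.5 0.04 0.02 -1 0;0.5 0.28 0.18 -1 0")

```text
clock: 18.1
eef_pos: [-178.0, -329.3, 866.5]
tcp_rot: [2.97, -0.26, 1.648]
contact_force: [-0.3, 0.6, -3.0]
opening: 0.759
```

```bash
python3 st.py
python3 - <<'E'
from gr import *
q2=r.sense()['qpos']
C=[(i,k) for i in (-1,-.6,-.3,0,.3,.6,1) for k in (-.3,0,.3,.6,1) if max(abs(i),abs(k))==1]
q,_=greedy(q2,12,-118.6,np.array([.48*.035,.88*.035,-1]),200,370,rmax=390,cands=C)
E
```

```text
18.1 [-2.074  0.156  0.607  0.009  2.689 -2.121] [-178.009 -329.313  866.484] [ 2.97  -0.26   1.648]
x [-0.075  0.963  0.257] y [0.986 0.032 0.165] z [ 0.151  0.266 -0.952] F [-0.316  0.639 -2.974]
0 [-180. -331.  872.] r 377 [-2.07  0.17  0.58  0.01  2.69 -2.12] [ 0.14  0.25 -0.96] 14.5 | 0.5 0.01 0.02 -1 0
1 [-178. -327.  878.] r 373 [-2.07  0.16  0.56  0.01  2.69 -2.12] [ 0.13  0.23 -0.96] 13.3 | 0.5 0.26 0.16 -1 0
2 [-181. -331.  883.] r 377 [-2.07  0.17  0.53  0.01  2.69 -2.12] [ 0.12  0.21 -0.97] 12.2 | 0.5 -0.02 -0.01 -1 0
3 [-179. -328.  889.] r 373 [-2.07  0.16  0.52  0.01  2.69 -2.12] [ 0.11  0.2  -0.97] 11.0 | 0.5 0.22 0.13 -1 0
4 [-181. -332.  894.] r 378 [-2.07  0.17  0.49  0.01  2.69 -2.12] [ 0.1   0.18 -0.98] 9.8 | 0.5 -0.06 -0.03 -1 0
5 [-179. -328.  900.] r 374 [-2.07  0.17  0.48  0.01  2.69 -2.12] [ 0.1   0.16 -0.98] 8.7 | 0.5 0.18 0.11 -1 0
6 [-181. -332.  905.] r 378 [-2.07  0.18  0.45  0.01  2.69 -2.12] [ 0.09  0.15 -0.99] 7.5 | 0.5 -0.09 -0.05 -1 0
7 [-179. -328.  911.] r 374 [-2.07  0.17  0.43  0.01  2.69 -2.12] [ 0.08  0.13 -0.99] 6.4 | 0.5 0.15 0.09 -1 0
8 [-185. -339.  914.] r 386 [-2.07  0.19  0.39  0.01  2.69 -2.12] [ 0.07  0.11 -0.99] 5.2 | 0.5 -0.35 -0.21 -1 0
9 [-186. -342.  918.] r 390 [-2.07  0.2   0.36  0.01  2.69 -2.12] [ 0.06  0.1  -0.99] 4.0 | 0.5 -0.14 -0.08 -1 0
10 [-184. -338.  924.] r 385 [-2.07  0.2   0.35  0.01  2.69 -2.12] [ 0.05  0.08 -1.  ] 2.7 | 0.5 0.1 0.06 -1 0
11 [-186. -341.  928.] r 388 [-2.07  0.2   0.32  0.01  2.69 -2.12] [ 0.04  0.06 -1.  ] 1.1 | 0.5 -0.17 -0.1 -1 0
```

Call:
carry_out(rows="0.5 0.01 0.02 -1 0;0.5 0.26 0.16 -1 0;0.5 -0.02 0 -1 0;0.5 0.22 0.13 -1 0;0.5 -0.06 -0.03 -1 0;0.5 0.18 0.11 -1 0;0.5 -0.09 -0.05 -1 0;0.5 0.15 0.09 -1 0;0.5 -0.35 -0.21 -1 0;0.5 -0.14 -0.08 -1 0;0.5 0.1 0.06 -1 0;0.5 -0.17 -0.1 -1 0")

```text
clock: 19.6
eef_pos: [-184.9, -342.7, 926.4]
tcp_rot: [3.092, -0.067, 1.627]
contact_force: [0.5, 0.1, -2.8]
opening: 0.751
```

```bash
python3 st.py
python3 - <<'E'
from gr import *
s=r.sense();R=rpy(s['tcp_rot'])
aT=np.array([.731,-.002,-.683]); a=R@aT; print('axis',a,'az',np.degrees(np.arctan2(a[1],a[0])),'lean',np.degrees(np.arccos(a[2])))
yb=R[:,1];print('y az',np.degrees(np.arctan2(yb[1],yb[0])),yb)
q=s['qpos']
for tt in (0,-1,1):
  q1=step(q,(-.1,-.1,-1),0,L);print(fk(q1,K)[1][:,2])
E
```

```text
19.6 [-2.075  0.201  0.334  0.015  2.69  -2.116] [-184.903 -342.689  926.382] [ 3.092 -0.067  1.627]
x [-0.056  0.996  0.067] y [0.997 0.052 0.05 ] z [ 0.046  0.07  -0.997] F [ 0.502  0.119 -2.794]
axis [-0.074  0.681  0.73 ] az 96.21621065611285 lean 43.15323170048545
y az 3.009400652177561 [0.997 0.052 0.05 ]
[ 0.037  0.053 -0.998]
[ 0.037  0.053 -0.998]
[ 0.037  0.053 -0.998]
```

Call:
carry_out(rows="0.5 0.05 0.05 -1 0;0.5 -0.1 -0.1 -1 0;0.5 -0.1 -0.1 -1 0")

```text
clock: 19.98
eef_pos: [-185.5, -340.0, 940.1]
tcp_rot: [3.119, -0.022, 1.625]
contact_force: [-0.1, 0.5, -3.8]
opening: 0.758
```

```bash
python3 st.py
python3 - <<'E'
from gr import *
s=r.sense();R=rpy(s['tcp_rot'])
aT=np.array([.731,-.002,-.683]); a=R@aT; print('axis',a,'az',np.degrees(np.arctan2(a[1],a[0])),'lean',np.degrees(np.arccos(a[2])))
yb=R[:,1];print('y az',np.degrees(np.arctan2(yb[1],yb[0])),yb)
q=s['qpos']
# go to above rack: caddy middle. TCP target mid
mid=np.array([540,125,90.])
q1,o=go(q,[(100,-420,700),(430,-100,420),(535,125,200)],tol=28);print(len(o),q1,fk(q1,K))
E
```

```text
19.975 [-2.08   0.205  0.279  0.016  2.689 -2.119] [-185.516 -340.011  940.075] [ 3.119 -0.022  1.625]
x [-0.054  0.998  0.022] y [0.998 0.054 0.023] z [ 0.021  0.024 -0.999] F [-0.132  0.478 -3.758]
axis [-0.056  0.713  0.699] az 94.50891835365276 lean 45.65150013165448
y az 3.0777287897103003 [0.998 0.054 0.023]
0.5 -0.37 1 0.88 0;0.5 -0.37 1 0.88 0;0.5 -0.37 1 0.89 0;0.5 -0.38 1 0.88 0;0.5 -0.37 1 0.89 0;0.5 -0.38 1 0.88 0;0.5 -0.37 1 0.89 0;0.5 -0.38 1 0.88 0;0.5 -0.37 1 0.89 0;0.5 0.85 1 0.87 0;0.5 0.85 1 0.87 0;0.5 0.85 1 0.86 0
0.5 0.85 1 0.87 0;0.5 0.85 1 0.86 0;0.5 0.85 1 0.87 0;0.5 0.84 1 0.86 0;0.5 0.85 1 0.87 0;0.5 0.84 1 0.86 0;0.5 0.85 1 0.87 0;0.5 0.84 1 0.86 0;0.5 0.94 0.53 1 0;0.5 0.94 0.53 1 0;0.5 0.94 0.53 1 0;0.5 0.95 0.53 1 0
0.5 0.94 0.53 1 0;0.5 0.95 0.53 1 0;0.5 0.94 0.53 1 0;0.5 0.95 0.53 1 0
28 [0.217 0.28  1.866 0.022 0.97  0.151] (array([534.433, 123.926, 201.179]), array([[-0.054,  0.998,  0.021],
       [ 0.998,  0.054,  0.024],
       [ 0.022,  0.023, -0.999]]))
```

Call:
carry_out(rows="0.5 -0.2 0.5 0.44 0;0.5 -0.37 1 0.88 0;0.5 -0.37 1 0.88 0;0.5 -0.37 1 0.88 0;0.5 -0.37 1 0.88 0;0.5 -0.37 1 0.88 0;0.5 -0.37 1 0.88 0;0.5 -0.37 1 0.88 0;0.5 -0.37 1 0.88 0;0.5 0 1 0.88 0;0.5 0.85 1 0.87 0;0.5 0.85 1 0.87 0")

```text
clock: 21.48
eef_pos: [168.8, -357.3, 642.7]
tcp_rot: [3.118, -0.024, 1.625]
contact_force: [0.6, -0.8, -2.4]
opening: 0.758
```

```bash
python3 st.py
python3 - <<'E'
from gr import *
q=r.sense()['qpos']
q1,o=go(q,[(430,-100,420),(540,125,200)],tol=28);print(len(o),q1,fk(q1,K))
E
```

```text
21.475 [-1.158 -0.152  1.387  0.032  1.921 -1.201] [ 168.76  -357.269  642.692] [ 3.118 -0.024  1.625]
x [-0.054  0.998  0.024] y [0.998 0.053 0.023] z [ 0.022  0.026 -0.999] F [ 0.635 -0.75  -2.355]
0.5 0.87 1 0.87 0;0.5 0.87 1 0.87 0;0.5 0.87 1 0.87 0;0.5 0.88 1 0.87 0;0.5 0.87 1 0.86 0;0.5 0.88 1 0.87 0;0.5 0.87 1 0.86 0;0.5 0.88 1 0.87 0;0.5 0.87 1 0.86 0;0.5 0.94 0.51 1 0;0.5 0.94 0.51 1 0;0.5 0.93 0.52 1 0
0.5 0.94 0.51 1 0;0.5 0.93 0.52 1 0;0.5 0.94 0.51 1 0;0.5 0.93 0.52 1 0
16 [0.185 0.248 1.865 0.025 1.002 0.118] (array([530.841, 106.205, 218.339]), array([[-0.054,  0.998,  0.022],
       [ 0.998,  0.053,  0.026],
       [ 0.024,  0.023, -0.999]]))
```

Call:
carry_out(rows="0.5 0.87 1 0.87 0;0.5 0.87 1 0.87 0;0.5 0.87 1 0.87 0;0.5 0.87 1 0.87 0;0.5 0.87 1 0.87 0;0.5 0.87 1 0.87 0;0.5 0.87 1 0.87 0;0.5 0.87 1 0.87 0;0.5 0.87 1 0.87 -0.2;0.5 0.9 0.5 0.9 -0.2;0.5 0.9 0.5 0.9 0;0.5 0.9 0.5 0.9 0")

```text
clock: 22.98
eef_pos: [468.7, -15.0, 342.1]
tcp_rot: [3.117, -0.022, 1.681]
contact_force: [0.2, -0.3, -3.5]
opening: 0.757
```

Call:
carry_out(rows="0.5 0.9 0.5 0.8 0;0.5 0.8 0.4 0.7 0;0.5 0.6 0.3 0.5 0;0.5 0.2 0.1 0.2 0;0.5 0 0 0 0")

```text
clock: 23.6
eef_pos: [500.2, 64.4, 279.5]
tcp_rot: [3.118, -0.022, 1.682]
contact_force: [-0.1, 0.1, -2.3]
opening: 0.753
```

```bash
python3 st.py
python3 - <<'E'
from gr import *
for n in ('scene','wrist'):
    cv2.imwrite(f'pics/{n}5.png',r.grab_frame(n))
s=r.sense();R=rpy(s['tcp_rot'])
c=s['eef_pos']+R@np.array([-1.5,0,5.1]);print('caddy mid',c)
tgt=np.array([540.5,125.5,89.5]);print('to go tool mm',R.T@(tgt-c))
E
```

```text
23.6 [ 0.111  0.125  1.872  0.025  1.121 -0.01 ] [500.227  64.391 279.479] [ 3.118 -0.022  1.682]
x [-0.11   0.994  0.022] y [0.994 0.11  0.024] z [ 0.021  0.025 -0.999] F [-0.059  0.063 -2.341]
caddy mid [500.727  62.532 275.11 ]
to go tool mm [ 54.123  41.694 187.964]
```

View pics/scene5.png

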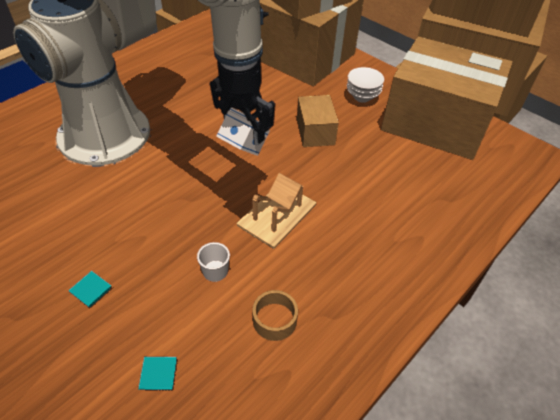

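View pics/wrist5.png

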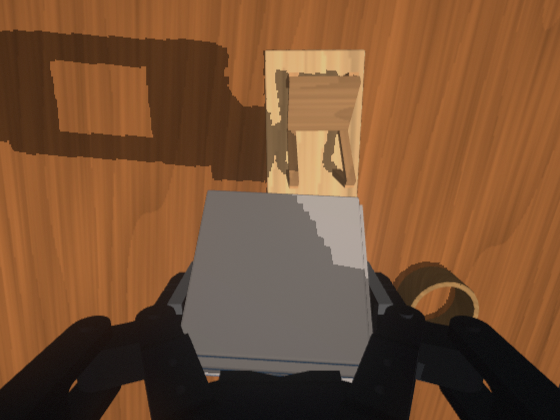

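Run:
```python
from gr import *
im=cv2.imread('pics/wrist5.png')
cv2.imwrite('pics/w5c.png',cv2.resize(im[40:205,240:380],None,fx=4,fy=4,interpolation=cv2.INTER_CUBIC))
W=cam('wrist');x=np.array([-.1167,.9932]);y=np.array([-.9932,-.1167])
for u,z in (((266,51),12),((364,51),12),((289,130),45),((343,130),45),((288,76),88.5),((360,77),88.5)):
    P=onz(W,u,z);print(P, (P[:2]-[540.5,125.5])@x,(P[:2]-[540.5,125.5])@y)
```

```text
[477.257 201.864  12.   ] 83.22541505630919 53.90093793014133
[583.064 213.879  12.   ] 82.81105071819056 -52.58851032911575
[509.703 123.225  45.   ] 1.3342621379647084 30.85283168404468
[566.526 129.36   45.   ] 0.7964837481814828 -26.299675137220444
[500.92  170.803  88.5  ] 49.613609495462974 34.02442720425146
[564.864 177.119  88.5  ] 48.42503874759432 -30.222798634710724
```

View pics/w5c.png

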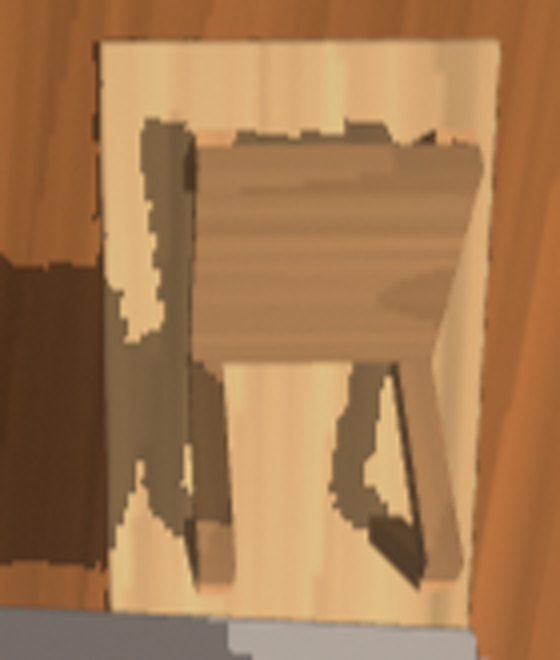

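Call:
carry_out(rows="0.5 0.3 0.2 0.3 0;0.5 0.6 0.4 0.7 0;0.5 0.6 0.5 1 0;0.5 0.3 0.26 1 0;0.5 0 0 1 0;0.5 0 0 0.8 0;0.5 0 0 0.6 0;0.5 0 0 0.3 0;0.5 0 0 0 0")

```text
clock: 24.82
eef_pos: [538.7, 126.8, 110.8]
tcp_rot: [3.117, -0.022, 1.681]
contact_force: [0.4, -0.2, -3.0]
opening: 0.759
```

```bash
python3 st.py
python3 - <<'E'
from gr import *
cv2.imwrite('pics/s6.png',cv2.resize(r.grab_frame('scene')[130:260,200:350],None,fx=5,fy=5,interpolation=cv2.INTER_CUBIC))
s=r.sense();R=rpy(s['tcp_rot'])
c=s['eef_pos']+R@np.array([-1.5,0,5.1]);print('caddy mid',c)
tgt=np.array([540.3,125.5,89.5]);print('to go tool mm',R.T@(tgt-c))
E
```

```text
24.825 [0.217 0.412 1.92  0.028 0.783 0.088] [538.747 126.818 110.77 ] [ 3.117 -0.022  1.681]
x [-0.11   0.994  0.022] y [0.994 0.109 0.024] z [ 0.022  0.025 -0.999] F [ 0.399 -0.221 -3.017]
caddy mid [539.402 125.541 106.232]
to go tool mm [-0.514  0.465 16.742]
```

View pics/s6.png

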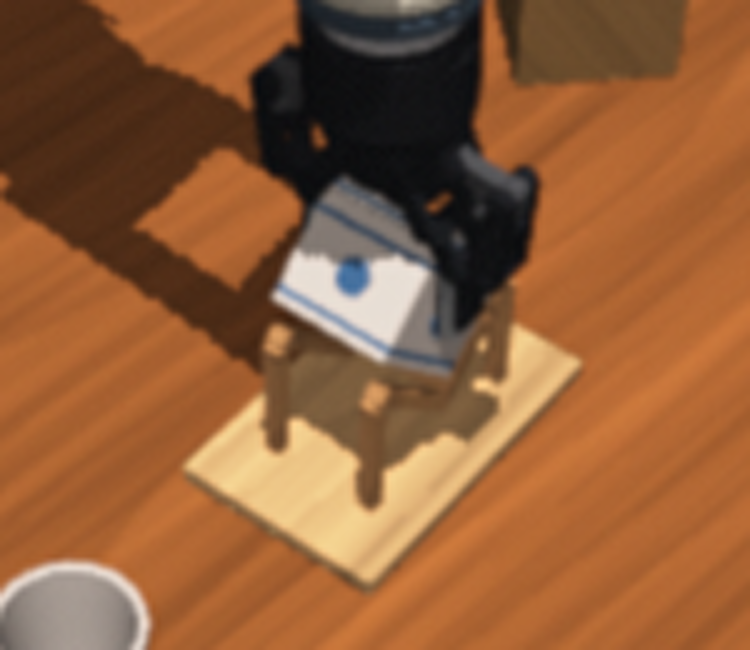

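Call:
carry_out(rows="0.5 0 0 0.2 0;0.5 0 0 0.15 0;0.5 0 0 0.08 0;0.5 0 0 0 0")

```text
clock: 25.38
eef_pos: [539.3, 127.1, 98.2]
tcp_rot: [3.116, -0.022, 1.681]
contact_force: [-0.1, -1.9, -1.0]
opening: 0.756
```

```bash
python3 st.py
```

```text
25.375 [0.218 0.431 1.926 0.028 0.757 0.087] [539.254 127.063  98.216] [ 3.116 -0.022  1.681]
x [-0.11   0.994  0.022] y [0.994 0.109 0.025] z [ 0.023  0.025 -0.999] F [-0.092 -1.854 -1.026]
```

Call:
carry_out(rows="0.5 0 0 0.05 0;0.5 0 0 0.03 0")

```text
clock: 25.62
eef_pos: [540.0, 127.2, 96.7]
tcp_rot: [3.115, -0.022, 1.681]
contact_force: [-0.1, -4.6, 8.7]
opening: 0.751
```

Call:
carry_out(rows="0.5 -0.03 0 -0.03 0;0.77 -0.02 0 0 0;0.8 0 0 0 0;0.9 0 0 0 0;1 0 0 0 0;1 0 0 0 0")

```text
clock: 26.38
eef_pos: [539.2, 125.8, 96.6]
tcp_rot: [3.117, -0.022, 1.681]
contact_force: [-0.6, 0.2, 0.0]
opening: 0.999
```

```bash
python3 st.py
python3 - <<'E'
from gr import *
cv2.imwrite('pics/s7.png',cv2.resize(r.grab_frame('scene')[130:260,200:350],None,fx=5,fy=5,interpolation=cv2.INTER_CUBIC))
cv2.imwrite('pics/w7.png',r.grab_frame('wrist'))
E
```

```text
26.375 [0.215 0.434 1.927 0.029 0.754 0.085] [539.236 125.772  96.566] [ 3.117 -0.022  1.681]
x [-0.11   0.994  0.022] y [0.994 0.109 0.025] z [ 0.022  0.025 -0.999] F [-0.59   0.202  0.044]
```

View pics/s7.png

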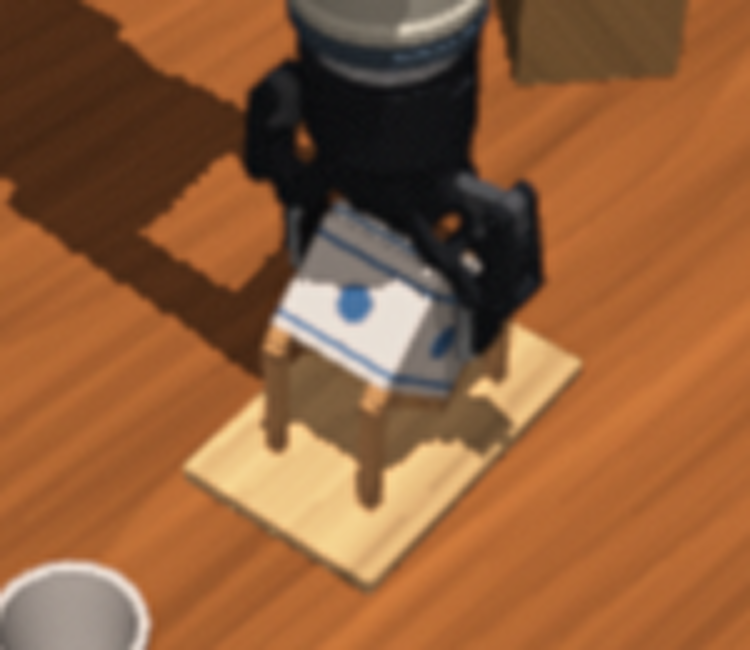

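View pics/w7.png

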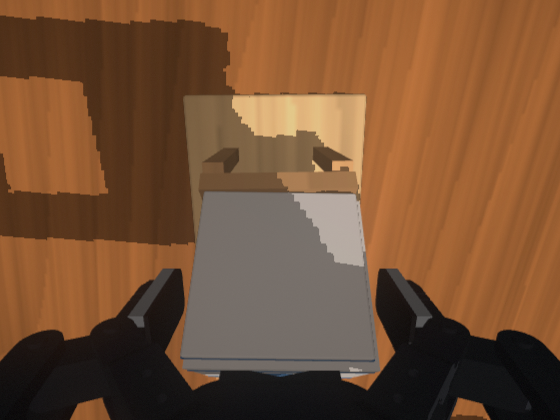

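```bash
cat > tA.py <<'E'
from gr import *
from s6 import ik
az=np.radians(96.7); xr=np.array([np.cos(az),np.sin(az),0]); yr=np.array([-np.sin(az),np.cos(az),0]); zr=np.array([0,0,1.])
t=(xr-zr)/np.sqrt(2); aa=(xr+zr)/np.sqrt(2)
mid=np.array([540.3,125.5,89.5])
def Rg(sgn): # tool y = sgn*aa
    Y=sgn*aa; X=np.cross(Y,t); return np.stack([X,Y,t],1)
if __name__=='__main__':
  for sg in (1,-1):
    for dd in (3,60,150):
      for q0 in ([.2,.4,1.9,.7,1,0],[.2,.4,1.9,.7,1,2.],[.2,.4,1.9,.7,1,-2.]):
        q,e=ik(mid-dd*t,Rg(sg),np.array(q0)); print(sg,dd,q,round(e,4))
E
python3 tA.py
```

```text
1 3 [-0.18   0.629  1.888  0.86   1.102 -2.463] 0.0
1 3 [-0.268  0.629  2.144  1.405  0.966  3.02 ] 0.4522
1 3 [-0.18   0.629  1.888  0.86   1.102 -2.463] 0.0
1 60 [-0.246  0.576  1.851  0.792  1.192 -2.422] 0.0
1 60 [-0.36   0.569  2.128  1.324  1.035  3.02 ] 0.5189
1 60 [-0.246  0.576  1.851  0.792  1.192 -2.422] 0.0
1 150 [-0.343  0.512  1.77   0.708  1.345 -2.371] 0.0
1 150 [-0.491  0.492  2.065  1.2    1.167  3.02 ] 0.6262
1 150 [-0.343  0.512  1.77   0.708  1.345 -2.371] 0.0
-1 3 [-0.18   0.629  1.888  0.86   1.102  0.678] 0.0
-1 3 [-0.18   0.629  1.888  0.86   1.102  0.678] 0.0
-1 3 [ 0.239  0.36   2.266 -1.3    0.    -3.02 ] 0.5856
-1 60 [-0.246  0.576  1.851  0.792  1.192  0.72 ] 0.0
-1 60 [-0.246  0.576  1.851  0.792  1.192  0.72 ] 0.0
-1 60 [ 0.169  0.272  2.293 -1.3    0.    -3.02 ] 0.5779
-1 150 [-0.343  0.512  1.77   0.708  1.345  0.771] 0.0
-1 150 [-0.343  0.512  1.77   0.708  1.345  0.771] 0.0
-1 150 [ 0.058  0.144  2.316 -1.3    0.    -3.02 ] 0.6711
```

```bash
cat > out1.py <<'E'
from gr import *
from tA import t as tg
q=r.sense()['qpos']
o=[]
q=np.array(q)
for i in range(3):
    q=step(q,(0,0,-1),0,L)
for rr,z in ((660,800),(760,720)):
    a=np.radians(96.7); q1,o=go(q,[(rr*np.cos(a),rr*np.sin(a),z)],op=1,turn=.25,tol=40);print(len(o),sum(k[4] for k in o)*8,q1,fk(q1,K)[0])
    C=[(i,k) for i in (-.5,0,.3,.6,.8,1) for k in (-.3,0,.3,.6,.8,1) if max(abs(i),abs(k))==1]
    greedy(q1,26,96.7,tg,200,300,cands=C,op=1)
E
python3 out1.py
```

```text
1 1 -0.88 -1 0.25;1 0.96 -0.91 -1 0.25;1 0.93 -0.94 -1 0.25;1 0.9 -0.97 -1 0.25;1 0.86 -1 -0.99 0.25;1 0.8 -1 -0.97 0.25;1 0.74 -1 -0.94 0.25;1 0.69 -1 -0.92 0.25;1 0.64 -1 -0.9 0.25;1 0.59 -1 -0.88 0.25;1 0.55 -1 -0.86 0.25;1 0.5 -1 -0.84 0.25
1 0.46 -1 -0.83 0.25;1 0.42 -1 -0.82 0.25;1 0.38 -1 -0.8 0.25;1 0.34 -1 -0.8 0.25;1 0.3 -1 -0.79 0.25;1 0.26 -1 -0.78 0.25;1 0.22 -1 -0.77 0.25;1 0.19 -1 -0.77 0.25;1 0.15 -1 -0.76 0.25;1 0.12 -1 -0.76 0.25;1 0.08 -1 -0.75 0.25
23 46.0 [ 1.678  0.43   0.391 -0.033  2.298  2.348] [-60.756 641.377 783.921]
0 [-73. 659. 802.] r 663 [ 1.69  0.55  0.15 -0.04  2.42  2.36] [ 0.02  0.03 -1.  ] 43.5 | 1 0.35 -1 -0.94 0
1 [-80. 672. 803.] r 677 [ 1.7   0.59  0.06 -0.04  2.44  2.36] [ 0.02  0.05 -1.  ] 42.2 | 1 0.73 -1 -0.94 0
2 [-80. 685. 801.] r 689 [ 1.7   0.59  0.06 -0.04  2.41  2.36] [ 0.02  0.08 -1.  ] 40.6 | 1 1 -0.96 -1 0
3 [-82. 697. 799.] r 702 [ 1.7   0.6   0.06 -0.04  2.38  2.36] [ 0.01  0.11 -0.99] 38.9 | 1 0.95 -1 -0.94 0
4 [-83. 709. 798.] r 714 [ 1.7   0.6   0.06 -0.04  2.34  2.36] [ 0.01  0.14 -0.99] 37.2 | 1 0.98 -1 -0.9 0
5 [-84. 718. 
[... 4952 characters left out ...]
89  2.43] [-0.04  0.6  -0.8 ] 8.3 | 1 0.84 -0.95 -1 0
20 [-95. 807. 912.] r 813 [ 1.7   0.53  0.06 -0.04  1.87  2.43] [-0.04  0.63 -0.78] 6.4 | 1 0.88 -1 -0.98 0
21 [-94. 801. 929.] r 806 [ 1.7   0.51  0.06 -0.04  1.86  2.43] [-0.05  0.65 -0.76] 4.6 | 1 0.88 -1 -0.92 0
22 [-93. 795. 945.] r 801 [ 1.7   0.5   0.06 -0.04  1.84  2.43] [-0.05  0.68 -0.74] 2.9 | 1 0.88 -1 -0.85 0
23 [-93. 790. 960.] r 796 [ 1.7   0.49  0.06 -0.04  1.82  2.43] [-0.05  0.7  -0.71] 1.7 | 1 0.88 -1 -0.79 0
24 [-90. 770. 977.] r 775 [ 1.7   0.46  0.06 -0.04  1.84  2.43] [-0.05  0.71 -0.71] 1.7 | 1 0.23 -0.23 -1 0
25 [-94. 798. 962.] r 804 [ 1.7   0.49  0.06 -0.04  1.8   2.43] [-0.05  0.71 -0.7 ] 1.7 | 1 0.32 -0.43 1 0
```

Call:
carry_out(rows="1 0 0 -0.6 0;1 0 0 -1 0;1 0 0 -1 0;1 0.1 0 -1 0;1 1 -0.88 -1 0.25;1 0.96 -0.91 -1 0.25;1 0.93 -0.94 -1 0.25;1 0.9 -0.97 -1 0.25;1 0.86 -1 -1 0.25;1 0.8 -1 -0.97 0.25;1 0.74 -1 -0.94 0.25;1 0.69 -1 -0.92 0.25")

```text
clock: 27.98
eef_pos: [300.2, 329.7, 441.8]
tcp_rot: [3.123, -0.03, 1.4]
contact_force: [1.3, 0.9, 0.6]
opening: 0.996
```

```bash
python3 st.py
cat > out2.py <<'E'
from gr import *
from tA import t as tg
import sys
AZ=99.2
q=r.sense()['qpos']
if len(sys.argv)>2:
    rr,z=650,800
    a=np.radians(AZ); q,o=go(q,[(rr*np.cos(a),rr*np.sin(a),z)],op=1,turn=.25,tol=30);print(len(o),sum(k[4] for k in o)*8,q,fk(q,K)[0])
C=[(i,k) for i in (-.5,0,.3,.6,.8,1) for k in (-.3,0,.3,.6,.8,1) if max(abs(i),abs(k))==1]
greedy(q,int(sys.argv[1]),AZ,tg,200,300,cands=C,op=1)
E
python3 out2.py 8 x
```

```text
27.975 [ 0.829 -0.094  1.744  0.     1.457  0.999] [300.24  329.749 441.841] [ 3.123 -0.03   1.4  ]
x [0.169 0.985 0.03 ] y [ 0.985 -0.17   0.019] z [ 0.023  0.026 -0.999] F [1.312 0.899 0.623]
1 0.56 -1 -0.81 0.25;1 0.52 -1 -0.79 0.25;1 0.47 -1 -0.78 0.25;1 0.43 -1 -0.76 0.25;1 0.39 -1 -0.75 0.25;1 0.35 -1 -0.74 0.25;1 0.31 -1 -0.74 0.25;1 0.28 -1 -0.73 0.25;1 0.24 -1 -0.72 0.25;1 0.2 -1 -0.72 0.25;1 0.16 -1 -0.71 0.25;1 0.13 -1 -0.71 0.25
1 0.09 -1 -0.71 0.25;1 0.06 -1 -0.7 0.25;1 0.03 -1 -0.7 0.25;1 -0.01 -1 -0.71 0.25
16 32.0 [ 1.736  0.453  0.327 -0.038  2.339  2.438] [-97.246 636.487 794.23 ]
0 [-105.  653.  809.] r 662 [ 1.74  0.57  0.08 -0.04  2.46  2.44] [ 0.02  0.04 -1.  ] 43.1 | 1 0.52 -0.91 -1 0
1 [-108.  666.  808.] r 674 [ 1.74  0.58  0.06 -0.04  2.44  2.44] [ 0.02  0.06 -1.  ] 41.6 | 1 0.82 -1 -0.97 0
2 [-109.  678.  806.] r 686 [ 1.75  0.59  0.06 -0.04  2.41  2.44] [ 0.01  0.09 -1.  ] 40.1 | 1 0.83 -1 -0.92 0
3 [-111.  685.  807.] r 694 [ 1.75  0.59  0.06 -0.04  2.38  2.44] [ 0.01  0.12 -0.99] 38.5 | 1 0.76 -0.91 -1 0
4 [-112.  694.  809.] r 703 [ 1.75  0.59  0.06 -0.04  2.35  2.44] [ 0.01  0.14 -0.99] 36.9 | 1 0.81 -0.96 -1 0
5 [-113.  703.  811.] r 712 [ 1.75  0.59  0.06 -0.04  2.32  2.44] [ 0.    0.17 -0.99] 35.2 | 1 0.84 -1 -0.98 0
6 [-115.  711.  813.] r 721 [ 1.75  0.59  0.06 -0.04  2.3   2.44] [-0.    0.2  -0.98] 33.5 | 1 0.84 -1 -0.92 0
7 [-116.  716.  818.] r 726 [ 1.75  0.58  0.06 -0.04  2.27  2.44] [-0.01  0.23 -0.97] 31.8 | 1 0.77 -0.92 -1 0
```

Call:
carry_out(rows="1 0.56 -1 -0.81 0.25;1 0.52 -1 -0.79 0.25;1 0.47 -1 -0.78 0.25;1 0.43 -1 -0.76 0.25;1 0.39 -1 -0.75 0.25;1 0.35 -1 -0.74 0.25;1 0.31 -1 -0.74 0.25;1 0.28 -1 -0.73 0.25;1 0.24 -1 -0.72 0.25;1 0.2 -1 -0.72 0.25;1 0.16 -1 -0.71 0.25;1 0.13 -1 -0.71 0.25")

```text
clock: 29.48
eef_pos: [-2.3, 563.0, 709.7]
tcp_rot: [3.138, -0.034, 0.981]
contact_force: [0.3, 1.1, 0.2]
opening: 1.001
```

Call:
carry_out(rows="1 0.09 -1 -0.71 0.2;1 0.06 -1 -0.7 0.1;1 0.03 -1 -0.7 0;1 0.4 -1 -0.8 0;1 0.6 -1 -1 0;1 0.8 -1 -1 0")

```text
clock: 30.22
eef_pos: [-96.1, 576.1, 823.8]
tcp_rot: [2.997, 0.111, 0.931]
contact_force: [17.2, -126.8, 6.1]
opening: 1.006
```

```bash
python3 st.py; python3 out2.py 22
```

```text
30.225 [ 1.744  0.562  0.069 -0.044  2.691  2.338] [-96.066 576.136 823.774] [2.997 0.111 0.931]
x [ 0.593  0.797 -0.111] y [ 0.803 -0.578  0.143] z [ 0.05  -0.174 -0.984] F [  17.206 -126.755    6.083]
0 [-95. 590. 816.] r 597 [ 1.74  0.58  0.06 -0.04  2.67  2.33] [ 0.05 -0.16 -0.99] 54.3 | 1 0.85 -0.76 -1 0
1 [-98. 604. 808.] r 612 [ 1.74  0.59  0.06 -0.04  2.64  2.34] [ 0.04 -0.14 -0.99] 53.2 | 1 0.82 -0.85 -1 0
2 [-100.  619.  801.] r 627 [ 1.74  0.6   0.06 -0.04  2.61  2.34] [ 0.04 -0.12 -0.99] 52.0 | 1 0.88 -0.86 -1 0
3 [-103.  634.  793.] r 642 [ 1.74  0.61  0.06 -0.04  2.57  2.34] [ 0.04 -0.09 -0.99] 50.7 | 1 0.91 -0.91 -1 0
4 [-105.  649.  786.] r 658 [ 1.74  0.62  0.06 -0.04  2.54  2.34] [ 0.04 -0.07 -1.  ] 49.3 | 1 0.95 -0.94 -1 0
5 [-108.  665.  779.] r 674 [ 1.74  0.63  0.06 -0.04  2.51  2.34] [ 0.03 -0.05 -1.  ] 47.8 | 1 1 -1 -1 0
6 [-110.  680.  773.] r 689 [ 1.74  0.63  0.06 -0.04  2.47  2.34] [ 0.03 -0.02 -1.  ] 46.3 | 1 1 -0.99 -0.94 0
7 [-112.  695.  767.] r 704 [ 1.74  0.64  0.06 -0.04  2.44  2.34] [ 0.02  0.01 -1.  ] 44.8 | 1 1 -0.99 -0.89 0
8 [-114.  705.  766.]
[... 841 characters left out ...]
97] 30.7 | 1 1 -0.97 -0.89 0
16 [-125.  776.  786.] r 786 [ 1.74  0.63  0.06 -0.04  2.17  2.34] [-0.02  0.28 -0.96] 28.8 | 1 0.95 -0.93 -1 0
17 [-126.  780.  795.] r 791 [ 1.74  0.63  0.06 -0.04  2.14  2.34] [-0.02  0.31 -0.95] 26.8 | 1 1 -0.97 -0.98 0
18 [-127.  785.  803.] r 796 [ 1.74  0.62  0.06 -0.04  2.11  2.34] [-0.03  0.34 -0.94] 24.9 | 1 1 -0.97 -0.91 0
19 [-128.  791.  811.] r 801 [ 1.74  0.61  0.06 -0.04  2.08  2.34] [-0.03  0.37 -0.93] 23.0 | 1 1 -0.97 -0.85 0
20 [-128.  791.  823.] r 801 [ 1.75  0.6   0.06 -0.04  2.06  2.34] [-0.04  0.4  -0.91] 21.1 | 1 0.95 -0.92 -1 0
21 [-128.  792.  835.] r 802 [ 1.75  0.59  0.06 -0.04  2.04  2.34] [-0.04  0.44 -0.9 ] 19.1 | 1 1 -0.95 -0.97 0
```

Call:
carry_out(rows="1 -1 0.7 0.3 0;1 -1 0.7 0.3 0;1 -1 0.8 0.3 0")

```text
clock: 30.6
eef_pos: [-93.2, 458.0, 827.0]
tcp_rot: [3.017, 0.093, 0.933]
contact_force: [-0.0, -0.3, 1.4]
opening: 0.997
```

```bash
python3 st.py
python3 - <<'E'
from h import *
for n in ('scene','wrist','top'): cv2.imwrite(f'pics/{n}8.png',r.grab_frame(n))
E
```

```text
30.6 [ 1.778  0.203  0.619 -0.022  2.474  2.394] [-93.176 457.973 826.999] [3.017 0.093 0.933]
x [ 0.593  0.8   -0.093] y [ 0.804 -0.582  0.124] z [ 0.045 -0.148 -0.988] F [-0.03  -0.262  1.379]
```

View pics/scene8.png

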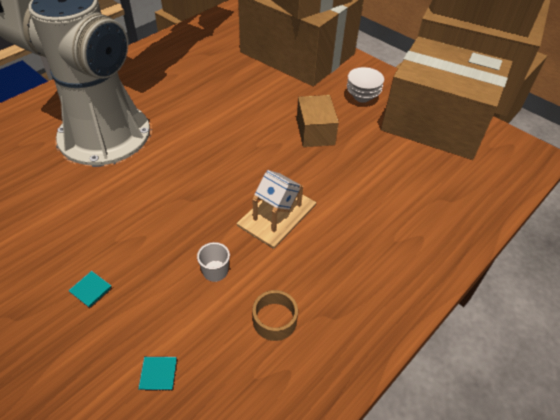

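View pics/wrist8.png

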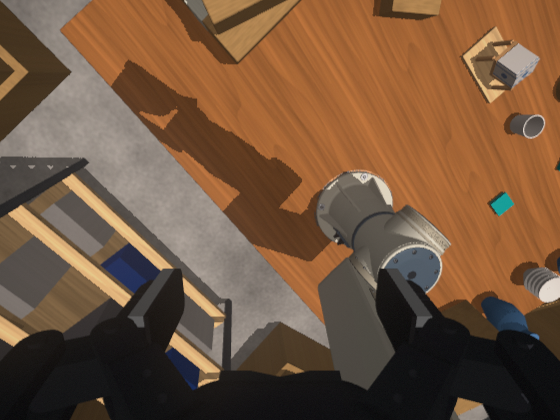

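View pics/top8.png

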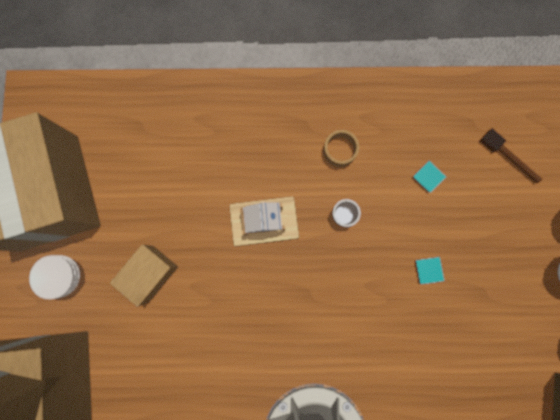

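```bash
cat > out3.py <<'E'
from gr import *
from tA import t as tg
import sys
AZ=float(sys.argv[3])
q=r.sense()['qpos']
if sys.argv[2]=='x':
    rr,z=800,650
    a=np.radians(AZ); q,o=go(q,[(rr*np.cos(a),rr*np.sin(a),z)],op=1,turn=0,tol=25);print(len(o),q,fk(q,K)[0])
C=[(i,k) for i in (.3,.6,.8,1) for k in (-.3,0,.3,.6,.8) if max(abs(i),abs(k))==1]
greedy(q,int(sys.argv[1]),AZ,tg,200,300,cands=C,op=1)
E
python3 out3.py 28 x 101
```

```text
1 0.93 -1 0.48 0;1 0.92 -1 0.48 0;1 0.93 -1 0.48 0;1 0.92 -1 0.48 0;1 0.93 -1 0.48 0;1 0.92 -1 0.48 0;1 0.93 -1 0.48 0;1 0.92 -1 0.48 0;1 0.84 -0.91 0.16 0
9 [ 1.769  0.814  0.06  -0.023  2.401  2.385] [-149.883  771.01   638.446]
0 [-151.  780.  637.] r 794 [ 1.77  0.81  0.06 -0.02  2.37  2.39] [ 0.04 -0.1  -0.99] 51.0 | 1 0.86 -0.91 -1 0
1 [-153.  789.  636.] r 804 [ 1.77  0.81  0.06 -0.02  2.34  2.39] [ 0.03 -0.07 -1.  ] 49.3 | 1 0.91 -0.97 -1 0
2 [-155.  799.  636.] r 814 [ 1.77  0.81  0.06 -0.02  2.31  2.39] [ 0.03 -0.04 -1.  ] 47.5 | 1 0.94 -1 -0.97 0
3 [-157.  809.  635.] r 824 [ 1.77  0.81  0.06 -0.02  2.28  2.39] [ 0.02 -0.01 -1.  ] 45.8 | 1 0.94 -1 -0.91 0
4 [-159.  819.  635.] r 834 [ 1.77  0.81  0.06 -0.02  2.25  2.39] [ 0.01  0.02 -1.  ] 44.0 | 1 0.93 -1 -0.85 0
5 [-160.  825.  640.] r 841 [ 1.77  0.81  0.06 -0.02  2.22  2.39] [ 0.01  0.05 -1.  ] 42.2 | 1 0.89 -0.94 -1 0
6 [-162.  832.  645.] r 848 [ 1.77  0.8   0.06 -0.02  2.2   2.39] [ 0.    0.08 -1.  ] 40.3 | 1 0.95 -1 -1 0
7 [-163.  839.  650.] r 855 [ 1.77  0.8   0.06 -0.02  2.17  2.39] [-0.    0.12 -0.99] 38.4 | 1 
[... 1546 characters left out ...]
2 -0.85] 13.5 | 1 0.94 -1 -0.21 0
22 [-186.  959.  723.] r 977 [ 1.77  0.77  0.06 -0.02  1.73  2.39] [-0.09  0.54 -0.84] 11.8 | 1 0.94 -1 -0.17 0
23 [-188.  967.  729.] r 985 [ 1.77  0.77  0.06 -0.02  1.7   2.39] [-0.09  0.57 -0.82] 10.0 | 1 0.95 -1 -0.13 0
24 [-189.  975.  734.] r 994 [ 1.77  0.77  0.06 -0.02  1.67  2.39] [-0.1   0.59 -0.8 ] 8.4 | 1 0.94 -1 -0.09 0
25 [-191.  984.  739.] r 1002 [ 1.77  0.77  0.06 -0.02  1.64  2.39] [-0.1   0.61 -0.78] 6.7 | 1 0.94 -1 -0.05 0
26 [-193.  992.  744.] r 1010 [ 1.77  0.77  0.06 -0.02  1.6   2.39] [-0.11  0.64 -0.76] 5.1 | 1 0.95 -1 -0 0
27 [-194. 1000.  749.] r 1019 [ 1.77  0.78  0.06 -0.02  1.57  2.39] [-0.11  0.66 -0.74] 3.6 | 1 0.94 -1 0.04 0
```

Run:
```python
from gr import *
W=cam('wrist')
for P in ((-100,640,800),(-100,640,700),(-150,800,650),(-150,900,700),(-100,700,400),(-300,600,600),(-300,600,0),(-400,300,0),(0,0,0),(180,600,0)): print(P,proj(W,P).round(), (rpy(W[2]).T@(np.array(P)-W[1])).round())
S=cam('scene');print(W[1])
for P in ((-100,640,800),(-150,900,700),(-97,655,700)): print(proj(S,P).round(),proj(cam('top'),P).round())
```

```text
(-100, 640, 800) [-120. -144.] [-116.  103.  -96.]
(-100, 640, 700) [ 54. -38.] [-128.  141. -188.]
(-150, 800, 650) [-210. -240.] [-268.  246. -180.]
(-150, 900, 700) [-807. -807.] [-320.  299.  -97.]
(-100, 700, 400) [130. -13.] [-200.  297. -441.]
(-300, 600, 600) [ -6. 175.] [-278.   33. -321.]
(-300, 600, 0) [147. 112.] [-351.  260. -872.]
(-400, 300, 0) [195. 215.] [-257.  -15. -997.]
(0, 0, 0) [355. 210.] [  240.     1. -1057.]
(180, 600, 0) [294. -10.] [  35.  538. -809.]
[-53.903 533.95  941.12 ]
[ 240. -296.] [-1055.  1561.]
[ 299. -249.] [-957. 1164.]
[ 247. -237.] [-574. 1067.]
```

```bash
cat > out4.py <<'E'
from gr import *
from tA import t as tg
import sys
AZ=float(sys.argv[2]); q=r.sense()['qpos']
C=[(i,k) for i in (-1,-.6,-.3,0,.3,.6,1) for k in (-.5,0,.5,.8,1) if max(abs(i),abs(k))==1]
greedy(q,int(sys.argv[1]),AZ,tg,200,200,rmax=float(sys.argv[3]),cands=C,op=1)
E
python3 out4.py 40 101 470; python3 -c "
from h import *
S=cam('scene')
for z in (0,100,200,300,500): print(z,proj(S,(100,620,z)).round(),proj(S,(-50,650,z)).round())"
```

```text
0 [-89. 456. 859.] r 465 [ 1.77  0.26  0.46 -0.03  2.57  2.38] [ 0.04 -0.14 -0.99] 53.6 | 1 -0.03 0.18 -1 0
1 [-88. 456. 888.] r 464 [ 1.77  0.33  0.27 -0.03  2.69  2.38] [ 0.04 -0.14 -0.99] 53.5 | 1 -0.09 0.12 -1 0
2 [-88. 456. 892.] r 464 [ 1.77  0.34  0.25 -0.04  2.69  2.37] [ 0.04 -0.13 -0.99] 52.5 | 1 0.11 -0.1 -1 0
3 [-88. 456. 897.] r 465 [ 1.77  0.34  0.23 -0.04  2.69  2.37] [ 0.04 -0.11 -0.99] 51.4 | 1 0.12 -0.11 -1 0
4 [-88. 456. 902.] r 465 [ 1.77  0.34  0.21 -0.04  2.69  2.37] [ 0.04 -0.09 -1.  ] 50.4 | 1 0.12 -0.13 -1 0
5 [-88. 456. 906.] r 464 [ 1.77  0.34  0.19 -0.04  2.69  2.37] [ 0.03 -0.07 -1.  ] 49.3 | 1 0.14 -0.14 -1 0
6 [-88. 456. 911.] r 464 [ 1.77  0.35  0.16 -0.04  2.69  2.37] [ 0.03 -0.05 -1.  ] 48.3 | 1 0.16 -0.15 -1 0
7 [-88. 456. 915.] r 464 [ 1.78  0.35  0.14 -0.04  2.69  2.37] [ 0.03 -0.04 -1.  ] 47.3 | 1 0.17 -0.17 -1 0
8 [-88. 455. 920.] r 464 [ 1.78  0.35  0.12 -0.04  2.69  2.37] [ 0.02 -0.02 -1.  ] 46.2 | 1 0.18 -0.18 -1 0
9 [-88. 455. 924.] r 463 [ 1.78  0.35  0.1  -0.05  2.69  2.37] [ 0.02 -0.   -1.  ] 45.2 | 1 0.2 -0.19 -1 0
10 [-88. 454. 928.] r 
[... 2704 characters left out ...]
5 [ -89.  457. 1018.] r 466 [ 1.79  0.23  0.06 -0.07  2.39  2.36] [-0.05  0.44 -0.89] 18.4 | 1 0.63 -0.64 -1 0
36 [ -89.  458. 1024.] r 467 [ 1.79  0.22  0.06 -0.07  2.37  2.36] [-0.06  0.47 -0.88] 17.0 | 1 0.67 -0.66 -1 0
37 [ -89.  460. 1029.] r 468 [ 1.8   0.22  0.06 -0.07  2.35  2.36] [-0.06  0.49 -0.87] 15.5 | 1 0.69 -0.71 -1 0
38 [ -89.  461. 1035.] r 470 [ 1.8   0.21  0.06 -0.07  2.33  2.36] [-0.07  0.51 -0.86] 14.0 | 1 0.74 -0.73 -1 0
39 [ -88.  454. 1042.] r 462 [ 1.8   0.2   0.06 -0.07  2.33  2.36] [-0.07  0.53 -0.85] 12.9 | 1 0.43 -0.42 -1 0
0 [285.  59.] [260.  38.]
100 [287.  31.] [260.  10.]
200 [288.  -0.] [259. -20.]
300 [289. -35.] [259. -54.]
500 [ 293. -117.] [ 259. -134.]
```

```bash
python3 out4.py 36 101 560 | awk 'NR<=14||NR%4==0'
```

```text
0 [-89. 456. 859.] r 465 [ 1.77  0.26  0.46 -0.03  2.57  2.38] [ 0.04 -0.14 -0.99] 53.6 | 1 -0.03 0.18 -1 0
1 [-96. 492. 872.] r 501 [ 1.77  0.39  0.22 -0.03  2.68  2.38] [ 0.04 -0.14 -0.99] 53.3 | 1 0.94 -1 -0.97 0
2 [-101.  522.  866.] r 532 [ 1.77  0.47  0.11 -0.04  2.69  2.37] [ 0.04 -0.12 -0.99] 52.1 | 1 0.94 -1 -0.96 0
3 [-104.  533.  865.] r 543 [ 1.77  0.49  0.06 -0.04  2.69  2.37] [ 0.04 -0.1  -0.99] 50.9 | 1 0.53 -0.57 -1 0
4 [-106.  546.  860.] r 556 [ 1.77  0.5   0.06 -0.04  2.67  2.37] [ 0.03 -0.08 -1.  ] 49.9 | 1 0.7 -0.73 -1 0
5 [-106.  546.  862.] r 556 [ 1.77  0.5   0.06 -0.04  2.66  2.37] [ 0.03 -0.07 -1.  ] 49.1 | 1 0.34 -0.35 -1 0
6 [-106.  546.  865.] r 556 [ 1.77  0.49  0.06 -0.04  2.65  2.37] [ 0.03 -0.05 -1.  ] 48.2 | 1 0.35 -0.36 -1 0
7 [-106.  547.  867.] r 557 [ 1.77  0.49  0.06 -0.04  2.64  2.37] [ 0.03 -0.04 -1.  ] 47.4 | 1 0.36 -0.38 -1 0
8 [-106.  547.  870.] r 558 [ 1.77  0.48  0.06 -0.04  2.63  2.37] [ 0.02 -0.02 -1.  ] 46.5 | 1 0.38 -0.39 -1 0
9 [-106.  548.  873.] r 558 [ 1.77  0.48  0.06 -0.04  2.62  2.37] [ 0.02 -0.01 -1.  ] 45.6 | 1 0.39 -0.4 -1 
[... 421 characters left out ...]
  ] 41.9 | 1 0.45 -0.47 -1 0
15 [-106.  544.  895.] r 554 [ 1.78  0.44  0.06 -0.04  2.56  2.37] [ 0.    0.09 -1.  ] 40.0 | 1 0.27 -0.27 -1 0
19 [-106.  548.  909.] r 558 [ 1.78  0.42  0.06 -0.04  2.5   2.37] [-0.01  0.16 -0.99] 35.7 | 1 0.57 -0.58 -1 0
23 [-107.  549.  927.] r 559 [ 1.78  0.39  0.06 -0.04  2.45  2.37] [-0.02  0.24 -0.97] 31.1 | 1 0.66 -0.68 -1 0
27 [-106.  546.  950.] r 556 [ 1.78  0.36  0.06 -0.05  2.4   2.37] [-0.04  0.32 -0.95] 26.2 | 1 0.48 -0.48 -1 0
31 [-106.  546.  974.] r 556 [ 1.78  0.33  0.06 -0.05  2.33  2.37] [-0.05  0.41 -0.91] 20.7 | 1 0.58 -0.58 -1 0
35 [-105.  541. 1003.] r 551 [ 1.79  0.29  0.06 -0.05  2.26  2.37] [-0.07  0.5  -0.87] 14.9 | 1 0.71 -0.72 -1 0
```

```bash
cat > out5.py <<'E'
from gr import *
from tA import t as tg
import sys
n=int(sys.argv[1]);AZ=float(sys.argv[2]);pr=[float(v) for v in sys.argv[3].split(',')]
q=r.sense()['qpos'];a=np.radians(AZ);u=np.array([np.cos(a),np.sin(a),0]);v=np.array([-u[1],u[0],0])
pre=[tuple(float(c) for c in w.split()) for w in sys.argv[4].split(';')] if len(sys.argv)>4 else []
for w in pre: q=step(q,w[1:4],w[4],L)
for i in range(n):
    p,R=fk(q,K);k=pr[min(i,len(pr)-1)]
    w=u+np.array([0,0,k])-v*np.clip(p@v/30,-.5,.5); d=R.T@w; d=np.round(d/np.abs(d).max(),2)
    q=step(q,d,0,L);p,R=fk(q,K)
    print(i,p.round(),round(p@u),q.round(2),R[:,2].round(2),np.degrees(np.arccos(R[:,2]@tg)).round(1),'|','1',*d,'0')
E
python3 out5.py 34 101 1.0 "1 -.03 .18 -1 0;1 -.3 .3 -1 0;1 -.3 .3 -1 0"; echo; python3 out5.py 34 101 1.5 "1 -.03 .18 -1 0;1 -.3 .3 -1 0;1 -.3 .3 -1 0"|awk 'NR%4==0'
```

```text
0 [-87. 451. 899.] 459 [ 1.77  0.33  0.24 -0.04  2.69  2.37] [ 0.04 -0.11 -0.99] 51.4 | 1 0.57 -0.52 -1.0 0
1 [-91. 467. 898.] 476 [ 1.77  0.36  0.18 -0.04  2.69  2.37] [ 0.03 -0.09 -1.  ] 50.2 | 1 0.55 -0.58 -1.0 0
2 [-93. 482. 897.] 491 [ 1.77  0.39  0.13 -0.04  2.69  2.37] [ 0.03 -0.07 -1.  ] 49.1 | 1 0.57 -0.6 -1.0 0
3 [-96. 497. 896.] 506 [ 1.77  0.43  0.08 -0.04  2.69  2.37] [ 0.03 -0.05 -1.  ] 47.9 | 1 0.59 -0.63 -1.0 0
4 [-98. 507. 893.] 517 [ 1.77  0.44  0.06 -0.04  2.68  2.37] [ 0.03 -0.03 -1.  ] 47.0 | 1 0.62 -0.65 -1.0 0
5 [-100.  517.  890.] 527 [ 1.77  0.44  0.06 -0.04  2.66  2.37] [ 0.02 -0.01 -1.  ] 46.0 | 1 0.64 -0.68 -1.0 0
6 [-102.  528.  887.] 538 [ 1.77  0.45  0.06 -0.04  2.63  2.37] [ 0.02  0.   -1.  ] 44.9 | 1 0.67 -0.7 -1.0 0
7 [-104.  538.  885.] 548 [ 1.77  0.45  0.06 -0.04  2.61  2.37] [ 0.02  0.02 -1.  ] 43.8 | 1 0.69 -0.72 -1.0 0
8 [-106.  549.  882.] 559 [ 1.77  0.46  0.06 -0.04  2.58  2.37] [ 0.01  0.04 -1.  ] 42.7 | 1 0.72 -0.75 -1.0 0
9 [-109.  560.  880.] 570 [ 1.77  0.46  0.06 -0.04  2.56  2.37] [ 0.01  0.06 -1.  ] 41.4 | 1 0.74 -0.79 -1.0 0
10 [-11
[... 2856 characters left out ...]
.  ] 44.2 | 1 0.46 -0.48 -1.0 0
11 [-99. 511. 912.] 521 [ 1.78  0.4   0.06 -0.04  2.6   2.37] [ 0.01  0.08 -1.  ] 40.3 | 1 0.53 -0.55 -1.0 0
15 [-103.  532.  917.] 542 [ 1.78  0.4   0.06 -0.04  2.52  2.37] [-0.01  0.16 -0.99] 35.8 | 1 0.62 -0.64 -1.0 0
19 [-108.  557.  925.] 567 [ 1.78  0.4   0.06 -0.05  2.44  2.37] [-0.02  0.25 -0.97] 30.6 | 1 0.74 -0.76 -1.0 0
23 [-114.  587.  938.] 597 [ 1.78  0.39  0.06 -0.05  2.33  2.37] [-0.04  0.35 -0.94] 24.3 | 1 0.91 -0.94 -1.0 0
27 [-120.  621.  956.] 632 [ 1.78  0.39  0.06 -0.05  2.21  2.37] [-0.06  0.46 -0.88] 17.1 | 1 0.97 -1.0 -0.81 0
31 [-127.  655.  976.] 667 [ 1.78  0.39  0.06 -0.05  2.08  2.37] [-0.08  0.57 -0.82] 10.0 | 1 0.97 -1.0 -0.59 0
```

```bash
python3 out5.py 12 101 1.5 "1 -.03 .18 -1 0;1 -.3 .3 -1 0;1 -.3 .3 -1 0"|sed 's/.*|//' | tr '\n' ';'
```

```text
1 0.37 -0.33 -1.0 0; 1 0.37 -0.36 -1.0 0; 1 0.37 -0.39 -1.0 0; 1 0.39 -0.4 -1.0 0; 1 0.41 -0.42 -1.0 0; 1 0.42 -0.45 -1.0 0; 1 0.45 -0.46 -1.0 0; 1 0.46 -0.48 -1.0 0; 1 0.48 -0.49 -1.0 0; 1 0.49 -0.51 -1.0 0; 1 0.51 -0.53 -1.0 0; 1 0.53 -0.55 -1.0 0;
```

Call:
carry_out(rows="1 0 0.2 -1 0;1 -0.3 0.3 -1 0;1 -0.3 0.3 -1 0;1 0.37 -0.33 -1 0;1 0.37 -0.36 -1 0;1 0.37 -0.39 -1 0;1 0.39 -0.4 -1 0;1 0.41 -0.42 -1 0;1 0.42 -0.45 -1 0;1 0.45 -0.46 -1 0;1 0.46 -0.48 -1 0")

```text
clock: 32.12
eef_pos: [-95.5, 489.7, 907.0]
tcp_rot: [3.113, -0.0, 0.94]
contact_force: [0.1, 0.2, -0.1]
opening: 1.002
```

```bash
python3 st.py; python3 out5.py 26 101 1.5
```

```text
32.125 [ 1.773  0.414  0.059 -0.044  2.689  2.364] [-95.457 489.68  907.033] [ 3.113 -0.     0.94 ]
x [0.59  0.807 0.   ] y [ 0.807 -0.59   0.028] z [ 0.023 -0.017 -1.   ] F [ 0.13   0.212 -0.138]
0 [-95. 492. 907.] 501 [ 1.77  0.41  0.06 -0.04  2.67  2.37] [ 0.02 -0.   -1.  ] 45.3 | 1 0.43 -0.47 -1.0 0
1 [-96. 496. 907.] 505 [ 1.78  0.41  0.06 -0.04  2.66  2.37] [ 0.02  0.01 -1.  ] 44.4 | 1 0.45 -0.48 -1.0 0
2 [-97. 500. 908.] 510 [ 1.78  0.41  0.06 -0.04  2.65  2.37] [ 0.02  0.03 -1.  ] 43.5 | 1 0.47 -0.49 -1.0 0
3 [-98. 505. 909.] 514 [ 1.78  0.41  0.06 -0.04  2.63  2.37] [ 0.01  0.05 -1.  ] 42.5 | 1 0.49 -0.51 -1.0 0
4 [-98. 509. 909.] 519 [ 1.78  0.41  0.06 -0.04  2.61  2.37] [ 0.01  0.06 -1.  ] 41.5 | 1 0.51 -0.52 -1.0 0
5 [-100.  514.  910.] 523 [ 1.78  0.41  0.06 -0.04  2.6   2.37] [ 0.01  0.08 -1.  ] 40.5 | 1 0.52 -0.55 -1.0 0
6 [-100.  518.  911.] 528 [ 1.78  0.41  0.06 -0.04  2.58  2.37] [ 0.   0.1 -1. ] 39.5 | 1 0.55 -0.56 -1.0 0
7 [-102.  523.  913.] 533 [ 1.78  0.41  0.06 -0.04  2.56  2.37] [ 0.    0.12 -0.99] 38.4 | 1 0.56 -0.59 -1.0 0
8 [-103.  529.  914.] 538 [ 1.78 
[... 1277 characters left out ...]
1] 20.9 | 1 0.96 -1.0 -0.94 0
20 [-119.  613.  949.] 624 [ 1.78  0.39  0.06 -0.05  2.24  2.37] [-0.06  0.43 -0.9 ] 19.1 | 1 0.97 -1.0 -0.88 0
21 [-120.  621.  954.] 633 [ 1.78  0.39  0.06 -0.05  2.21  2.37] [-0.06  0.46 -0.89] 17.4 | 1 0.96 -1.0 -0.82 0
22 [-122.  630.  959.] 641 [ 1.78  0.39  0.06 -0.05  2.18  2.37] [-0.07  0.49 -0.87] 15.6 | 1 0.97 -1.0 -0.76 0
23 [-124.  638.  964.] 650 [ 1.78  0.39  0.06 -0.05  2.15  2.37] [-0.07  0.51 -0.86] 13.8 | 1 0.96 -1.0 -0.71 0
24 [-125.  647.  969.] 659 [ 1.78  0.39  0.06 -0.05  2.12  2.37] [-0.07  0.54 -0.84] 12.1 | 1 0.97 -1.0 -0.65 0
25 [-127.  655.  975.] 667 [ 1.78  0.39  0.06 -0.05  2.08  2.37] [-0.08  0.56 -0.82] 10.3 | 1 0.97 -1.0 -0.6 0
```

Call:
carry_out(rows="1 0.65 -0.68 -1 0;1 0.65 -0.68 -1 0;1 0.7 -0.72 -1 0;1 0.7 -0.72 -1 0;1 0.75 -0.78 -1 0;1 0.75 -0.78 -1 0;1 0.8 -0.83 -1 0;1 0.8 -0.83 -1 0;1 -0.5 0.45 -1 0;1 0.9 -0.93 -1 0;1 0.9 -0.93 -1 0;1 0.95 -1 -1 0")

```text
clock: 33.62
eef_pos: [-101.5, 513.5, 886.4]
tcp_rot: [3.086, 0.029, 0.939]
contact_force: [0.1, -0.2, -0.7]
opening: 1.001
```

```bash
python3 st.py; python3 out5.py 16 101 1.3
```

```text
33.625 [ 1.773  0.454  0.059 -0.038  2.689  2.371] [-101.539  513.521  886.352] [3.086 0.029 0.939]
x [ 0.591  0.806 -0.029] y [ 0.806 -0.589  0.056] z [ 0.028 -0.056 -0.998] F [ 0.108 -0.176 -0.678]
0 [-100.  517.  886.] 527 [ 1.77  0.45  0.06 -0.04  2.67  2.37] [ 0.03 -0.04 -1.  ] 47.5 | 1 0.47 -0.48 -1.0 0
1 [-101.  522.  885.] 532 [ 1.77  0.45  0.06 -0.04  2.66  2.37] [ 0.02 -0.03 -1.  ] 46.6 | 1 0.49 -0.5 -1.0 0
2 [-102.  527.  885.] 537 [ 1.77  0.45  0.06 -0.04  2.64  2.37] [ 0.02 -0.01 -1.  ] 45.7 | 1 0.5 -0.52 -1.0 0
3 [-103.  532.  886.] 542 [ 1.77  0.45  0.06 -0.04  2.62  2.37] [ 0.02  0.01 -1.  ] 44.7 | 1 0.52 -0.54 -1.0 0
4 [-104.  537.  886.] 547 [ 1.77  0.45  0.06 -0.04  2.61  2.37] [ 0.01  0.02 -1.  ] 43.7 | 1 0.53 -0.56 -1.0 0
5 [-105.  543.  886.] 553 [ 1.77  0.45  0.06 -0.04  2.59  2.37] [ 0.01  0.04 -1.  ] 42.7 | 1 0.55 -0.58 -1.0 0
6 [-106.  548.  887.] 559 [ 1.77  0.45  0.06 -0.04  2.57  2.37] [ 0.01  0.06 -1.  ] 41.6 | 1 0.58 -0.6 -1.0 0
7 [-108.  554.  887.] 565 [ 1.77  0.45  0.06 -0.04  2.55  2.37] [ 0.    0.08 -1.  ] 40.4 | 1 0.6 -0.63 -1.0 0
8 [-109.  560.  
[... 177 characters left out ...]
] 38.0 | 1 0.65 -0.68 -1.0 0
10 [-111.  573.  890.] 584 [ 1.77  0.45  0.06 -0.04  2.49  2.37] [-0.01  0.14 -0.99] 36.8 | 1 0.68 -0.71 -1.0 0
11 [-113.  580.  892.] 591 [ 1.78  0.45  0.06 -0.04  2.47  2.37] [-0.01  0.17 -0.99] 35.4 | 1 0.71 -0.74 -1.0 0
12 [-114.  587.  893.] 598 [ 1.78  0.45  0.06 -0.04  2.44  2.37] [-0.01  0.19 -0.98] 34.0 | 1 0.74 -0.78 -1.0 0
13 [-115.  595.  895.] 606 [ 1.78  0.45  0.06 -0.04  2.42  2.37] [-0.02  0.21 -0.98] 32.6 | 1 0.78 -0.81 -1.0 0
14 [-117.  603.  898.] 614 [ 1.78  0.45  0.06 -0.04  2.39  2.37] [-0.02  0.24 -0.97] 31.0 | 1 0.82 -0.86 -1.0 0
15 [-119.  611.  900.] 623 [ 1.78  0.45  0.06 -0.04  2.36  2.37] [-0.03  0.27 -0.96] 29.4 | 1 0.87 -0.91 -1.0 0
```

```bash
cat > sim2.py <<'E'
from sim import *
def jac(q):
    p,R=fk(q,K);J=np.zeros((6,6))
    for i in range(6):
        d=q.copy();d[i]+=1e-5;a,B=fk(d,K);J[:3,i]=(a-p)/1e-5;J[3:,i]=Ro.from_matrix(B@R.T).as_rotvec()/1e-5
    return p,R,J
def step2(q,sh,tr,L=580,lam=.05,n=10,mode=0):
    p,R=fk(q,K); pt=p+R@np.array(sh)*30; Rt=R@Ro.from_rotvec([0,0,np.radians(8*tr)]).as_matrix()
    x=q.copy()
    for i in range(n):
        a,B,J=jac(x); e=np.concatenate([(pt-a)/L,Ro.from_matrix(Rt@B.T).as_rotvec()]); Jw=J.copy();Jw[:3]/=L
        dq=Jw.T@np.linalg.solve(Jw@Jw.T+lam**2*np.eye(6),e)
        x=np.clip(x+dq,lo,hi)
    d=x-q; k=min(1,1/max(1e-9,(np.abs(d)/vm).max())); return q+d*k
def run2(q,rows,**k):
    q=np.array(q,float)
    for w in rows: q=step2(q,w[:3],w[3],**k)
    return q
if __name__=='__main__':
    A=[(.65,-.68,-1,0)]*2+[(.7,-.72,-1,0)]*2+[(.75,-.78,-1,0)]*2+[(.8,-.83,-1,0)]*2+[(-.5,.45,-1,0)]+[(.9,-.93,-1,0)]*2+[(.95,-1,-1,0)]
    qa=np.array([1.773,.414,.06,-.044,2.689,2.364])
    qc=np.array([1.745,.40,.5,-.03,2.24,2.38])
    for L in (150,300,580,1000):
      for lam in (.02,.05,.1,.2,.4):
       for n in (1,5,20):
        r1=run2(D[2][0],[(-1,1,-.7,0)]*10,L=L,lam=lam,n=n); r2=run2(qa,A,L=L,lam=lam,n=n)
        e=np.linalg.norm(r1-[.963,.798,.059,.116,1.776,-.247])+np.linalg.norm(r2-[1.773,.454,.059,-.038,2.689,2.371])
        if e<.35: print(L,lam,n,round(e,3),r1,r2)
E
python3 sim2.py
```

```text
1000 0.4 1 0.344 [ 1.042  0.874  0.06   0.043  1.941 -0.174] [ 1.773  0.543  0.06  -0.043  2.609  2.365]
1000 0.4 5 0.34 [ 0.976  0.877  0.06   0.083  1.946 -0.248] [ 1.773  0.569  0.06  -0.042  2.594  2.366]
1000 0.4 20 0.34 [ 0.976  0.877  0.06   0.083  1.946 -0.248] [ 1.773  0.569  0.06  -0.042  2.594  2.366]
```

Run:
```python
from gr import *
q=r.sense()['qpos']; a=np.radians(98.5)
q,o=go(q,[(850*np.cos(a),850*np.sin(a),540)],op=1,tol=25);print(len(o),q,fk(q,K)[0])
```

```text
1 0.8 -0.72 1 0;1 0.8 -0.72 1 0;1 0.79 -0.72 1 0;1 0.8 -0.72 1 0;1 0.79 -0.71 1 0;1 0.8 -0.72 1 0;1 0.79 -0.71 1 0;1 0.8 -0.72 1 0;1 0.79 -0.71 1 0;1 0.8 -0.72 1 0;1 0.69 -0.62 0.87 0
11 [ 1.726  0.78   0.341 -0.022  2.081  2.348] [-125.621  840.737  539.898]
```

Call:
carry_out(rows="1 0.8 -0.72 1 0;1 0.8 -0.72 1 0;1 0.79 -0.72 1 0;1 0.8 -0.72 1 0;1 0.79 -0.71 1 0")

```text
clock: 34.25
eef_pos: [-113.7, 665.9, 725.4]
tcp_rot: [3.085, 0.03, 0.938]
contact_force: [-0.2, 0.3, 0.1]
opening: 1.002
```

Call:
carry_out(rows="1 0.79 -0.72 1 0;1 0.79 -0.71 1 0;1 0.8 -0.72 1 0;1 0.79 -0.71 1 0;1 0.85 -0.85 0.8 0;1 0.95 -0.95 0 0;1 0.95 -1 0 0")

```text
clock: 35.12
eef_pos: [-136.7, 870.6, 546.5]
tcp_rot: [3.1, 0.014, 0.939]
contact_force: [-0.3, 0.3, 0.5]
opening: 1.0
```

```bash
python3 st.py
```

```text
35.125 [ 1.732  0.919  0.058 -0.024  2.204  2.349] [-136.711  870.615  546.509] [3.1   0.014 0.939]
x [ 0.59   0.807 -0.014] y [ 0.807 -0.589  0.042] z [ 0.025 -0.036 -0.999] F [-0.313  0.317  0.459]
```

Call:
carry_out(rows="1 0.95 -1 -0.3 0;1 0.95 -1 -0.4 0;1 0.95 -1 -0.4 0;1 0.95 -1 -0.5 0;1 0.95 -1 -0.5 0;1 0.95 -1 -0.5 0")

```text
clock: 35.88
eef_pos: [-153.0, 935.7, 529.1]
tcp_rot: [-3.063, -0.106, 0.937]
contact_force: [0.7, -0.2, 0.6]
opening: 1.001
```

```bash
python3 st.py;python3 out5.py 22 99 .5
```

```text
35.875 [ 1.738  0.94   0.059 -0.023  2.011  2.357] [-153.01   935.654  529.086] [-3.063 -0.106  0.937]
x [0.589 0.801 0.106] y [ 0.808 -0.584 -0.078] z [-0.001  0.132 -0.991] F [ 0.676 -0.16   0.616]
0 [-149.  945.  530.] 956 [ 1.73  0.94  0.06 -0.02  1.98  2.35] [-0.01  0.16 -0.99] 35.8 | 1 1.0 -0.81 -0.44 0
1 [-151.  954.  532.] 966 [ 1.73  0.94  0.06 -0.02  1.95  2.35] [-0.01  0.19 -0.98] 34.1 | 1 0.97 -1.0 -0.44 0
2 [-153.  964.  534.] 976 [ 1.73  0.94  0.06 -0.02  1.92  2.35] [-0.01  0.22 -0.98] 32.3 | 1 1.0 -0.99 -0.39 0
3 [-154.  974.  535.] 986 [ 1.73  0.94  0.06 -0.02  1.89  2.35] [-0.02  0.25 -0.97] 30.5 | 1 1.0 -1.0 -0.35 0
4 [-156.  984.  537.] 997 [ 1.73  0.94  0.06 -0.02  1.86  2.35] [-0.02  0.28 -0.96] 28.7 | 1 1.0 -0.99 -0.3 0
5 [-157.  994.  539.] 1007 [ 1.73  0.94  0.06 -0.02  1.82  2.35] [-0.03  0.31 -0.95] 27.0 | 1 1.0 -1.0 -0.26 0
6 [-159. 1004.  541.] 1017 [ 1.73  0.94  0.06 -0.02  1.79  2.35] [-0.03  0.34 -0.94] 25.2 | 1 1.0 -0.99 -0.21 0
7 [-161. 1014.  544.] 1027 [ 1.73  0.95  0.06 -0.02  1.76  2.35] [-0.04  0.37 -0.93] 23.4 | 1 1.0 -1.0 -0.17 0
8 [-162. 1024
[... 841 characters left out ...]
 0.58 -0.81] 9.2 | 1 1.0 -0.99 0.18 0
16 [-175. 1104.  567.] 1118 [ 1.73  0.97  0.06 -0.02  1.46  2.35] [-0.08  0.6  -0.79] 7.4 | 1 1.0 -1.0 0.23 0
17 [-176. 1113.  570.] 1127 [ 1.73  0.97  0.06 -0.02  1.42  2.35] [-0.08  0.63 -0.77] 5.7 | 1 1.0 -0.99 0.27 0
18 [-178. 1123.  573.] 1137 [ 1.73  0.98  0.06 -0.02  1.39  2.35] [-0.09  0.65 -0.75] 3.9 | 1 1.0 -1.0 0.32 0
19 [-179. 1133.  576.] 1147 [ 1.73  0.98  0.06 -0.02  1.35  2.35] [-0.09  0.68 -0.73] 2.1 | 1 1.0 -0.99 0.37 0
20 [-181. 1142.  579.] 1156 [ 1.73  0.98  0.06 -0.02  1.32  2.35] [-0.09  0.7  -0.71] 0.7 | 1 1.0 -1.0 0.41 0
21 [-182. 1151.  582.] 1166 [ 1.73  0.99  0.06 -0.02  1.28  2.35] [-0.1   0.72 -0.69] 1.7 | 1 1.0 -0.99 0.46 0
```

Call:
carry_out(rows="1 1 -0.98 -0.7 0;1 1 -0.98 -0.7 0;1 1 -0.98 -0.7 0;1 1 -0.98 -0.7 0;1 1 -0.98 -0.65 0;1 1 -0.98 -0.6 0;1 1 -0.98 -0.6 0;1 1 -0.98 -0.55 0;1 1 -0.98 -0.5 0;1 1 -0.98 -0.5 0;1 1 -0.98 -0.45 0;1 1 -0.98 -0.45 0")

```text
clock: 37.38
eef_pos: [-159.8, 997.5, 640.9]
tcp_rot: [-2.785, -0.362, 0.879]
contact_force: [-0.7, -0.8, 0.5]
opening: 1.001
```

```bash
python3 st.py;python3 out5.py 10 100 .7
```

```text
37.375 [ 1.735  0.855  0.059 -0.022  1.725  2.352] [-159.788  997.496  640.933] [-2.785 -0.362  0.879]
x [0.597 0.72  0.354] y [ 0.801 -0.503 -0.326] z [-0.057  0.478 -0.877] F [-0.692 -0.788  0.497]
0 [-171. 1002.  645.] 1016 [ 1.75  0.85  0.06 -0.03  1.7   2.36] [-0.06  0.5  -0.87] 15.0 | 1 0.41 -1.0 -0.12 0
1 [-178. 1008.  649.] 1024 [ 1.76  0.85  0.06 -0.03  1.68  2.37] [-0.06  0.52 -0.85] 13.4 | 1 0.75 -1.0 -0.11 0
2 [-179. 1017.  654.] 1032 [ 1.76  0.86  0.06 -0.03  1.64  2.37] [-0.07  0.55 -0.84] 11.6 | 1 0.98 -1.0 -0.08 0
3 [-181. 1025.  659.] 1041 [ 1.76  0.86  0.06 -0.03  1.61  2.37] [-0.07  0.57 -0.82] 9.9 | 1 0.97 -1.0 -0.04 0
4 [-182. 1034.  664.] 1050 [ 1.75  0.86  0.06 -0.03  1.58  2.37] [-0.08  0.59 -0.8 ] 8.1 | 1 0.98 -1.0 0.0 0
5 [-184. 1042.  669.] 1058 [ 1.75  0.86  0.06 -0.03  1.55  2.37] [-0.08  0.62 -0.78] 6.4 | 1 0.98 -1.0 0.05 0
6 [-185. 1050.  674.] 1067 [ 1.75  0.86  0.06 -0.03  1.52  2.37] [-0.09  0.64 -0.76] 4.7 | 1 0.98 -1.0 0.09 0
7 [-186. 1059.  680.] 1075 [ 1.75  0.86  0.06 -0.03  1.49  2.37] [-0.09  0.66 -0.74] 3.0 | 1 0.98 -1.0 0.13 0
8 [-188. 1067.  685.] 1083 [ 1.75  0.86  0.06 -0.03  1.45  2.37] [-0.1   0.69 -0.72] 1.4 | 1 0.98 -1.0 0.17 0
9 [-189. 1075.  690.] 1092 [ 1.75  0.86  0.06 -0.03  1.42  2.37] [-0.1   0.71 -0.7 ] 1.2 | 1 0.97 -1.0 0.22 0
```

Call:
carry_out(rows="1 0.95 -1 -0.2 0;1 0.95 -1 -0.2 0;1 0.95 -1 -0.2 0;1 0.95 -1 -0.2 0;1 0.95 -1 -0.15 0;1 0.95 -1 -0.1 0;1 0.95 -1 -0.1 0;1 0.95 -1 -0.1 0;1 0.95 -1 -0.1 0")

```text
clock: 38.5
eef_pos: [-177.5, 1044.1, 713.9]
tcp_rot: [-2.561, -0.525, 0.788]
contact_force: [-0.4, -0.5, 0.3]
opening: 1.001
```

```bash
python3 st.py;python3 - <<'E'
from gr import *
from tA import *
s=r.sense();R=rpy(s['tcp_rot']);q=s['qpos'].copy()
print('ang',np.degrees(np.arccos(R[:,2]@t)))
# required turn to make y=-aa
ph=np.degrees(np.arctan2(-aa@R[:,0]*-1*-1 if 0 else 0,1))
best=min(np.arange(0,110,.5),key=lambda f:-( (R@Ro.from_rotvec([0,0,np.radians(f)]).as_matrix())[:,1]@(-aa)));print('turn',best)
pre=mid-120*t+np.array([0,0,0])
n=26
q1,o=go(q,[pre],op=1,tol=20,turn=round(best/8/25,2));print(len(o),q1,fk(q1,K),pre)
E
```

```text
38.5 [ 1.746  0.827  0.059 -0.028  1.494  2.36 ] [-177.493 1044.138  713.885] [-2.561 -0.525  0.788]
x [0.61  0.613 0.501] y [ 0.787 -0.395 -0.474] z [-0.093  0.684 -0.724] F [-0.411 -0.463  0.278]
ang 1.535217598608878
turn 47.5
1 -0.36 1 -0.3 0.24;1 -0.34 1 -0.29 0.24;1 -0.3 1 -0.29 0.24;1 -0.26 1 -0.29 0.24;1 -0.23 1 -0.29 0.24;1 -0.19 1 -0.28 0.24;1 -0.16 1 -0.28 0.24;1 -0.12 1 -0.28 0.24;1 -0.09 1 -0.28 0.24;1 -0.06 1 -0.28 0.24;1 -0.02 1 -0.28 0.24;1 0.01 1 -0.28 0.24
1 0.04 1 -0.28 0.24;1 0.08 1 -0.28 0.24;1 0.11 1 -0.28 0.24;1 0.15 1 -0.28 0.24;1 0.18 1 -0.28 0.24;1 0.22 1 -0.29 0.24;1 0.25 1 -0.29 0.24;1 0.29 1 -0.29 0.24;1 0.32 1 -0.29 0.24;1 0.36 1 -0.3 0.24;1 0.4 1 -0.3 0.24;1 0.44 1 -0.3 0.24
1 0.48 1 -0.31 0.24;1 0.52 1 -0.31 0.24;1 0.56 1 -0.32 0.24;1 0.61 1 -0.33 0.24;1 0.66 1 -0.33 0.24;1 0.71 1 -0.34 0.24;1 0.76 1 -0.35 0.24;1 0.81 1 -0.36 0.24;1 0.87 1 -0.37 0.24;1 0.93 1 -0.38 0.24;1 0.99 1 -0.39 0.24;1 1 0.94 -0.38 0.24
1 1 0.88 -0.37 0.24;1 1 0.82 -0.36 0.24;1 1 0.77 -0.36 0.24
39 [-0.295  0.516  1.803  0.713  1.285  1.252] (array([547.144,  45.489, 176.681]), array([[ 0.922, -0.376, -0.093],
       [-0.215, -0.697,  0.684],
       [-0.322, -0.611, -0.724]])) [550.2    41.227 174.353]
```

```bash
cat > ret.py <<'E'
from gr import *
from tA import *
import sys
def gor(q,wps,turns,op=1,tol=15,n=50):
    out=[];wi=0
    for i in range(n):
        p,R=fk(q,K)
        while wi<len(wps) and np.linalg.norm(wps[wi]-p)<tol: wi+=1
        if wi>=len(wps): break
        tr=turns[i] if i<len(turns) else 0
        sh=R.T@(wps[wi]-p)/30; sh=np.round(sh/max(1,np.abs(sh).max()),2); q=step(q,sh,tr,L); out.append((op,*sh,tr))
    for i in range(0,len(out),12): print(';'.join(' '.join('%g'%v for v in o) for o in out[i:i+12]))
    return q,out
if __name__=='__main__':
    q=r.sense()['qpos'].copy()
    pre=mid-110*t
    q1,o=gor(q,[np.array([490,50,270]),pre],[1]*8+[0]*18+[-.6]*4)
    p,R=fk(q1,K);print(len(o),q1,p,R,pre)
E
python3 ret.py
```

```text
1 -0.38 1 -0.37 1;1 -0.27 1 -0.36 1;1 -0.12 1 -0.35 1;1 0.02 1 -0.35 1;1 0.16 1 -0.35 1;1 0.31 1 -0.36 1;1 0.44 1 -0.39 1;1 0.55 1 -0.44 1;1 0.69 1 -0.51 0;1 0.69 1 -0.51 0;1 0.69 1 -0.51 0;1 0.69 1 -0.51 0
1 0.69 1 -0.51 0;1 0.69 1 -0.51 0;1 0.69 1 -0.51 0;1 0.69 1 -0.51 0;1 0.69 1 -0.51 0;1 0.69 1 -0.51 0;1 0.69 1 -0.51 0;1 0.69 1 -0.51 0;1 0.69 1 -0.51 0;1 0.69 1 -0.51 0;1 0.69 1 -0.51 0;1 0.69 1 -0.51 0
1 0.69 1 -0.51 0;1 0.69 1 -0.51 0;1 0.69 1 -0.51 -0.6;1 0.57 1 -0.48 -0.6;1 0.46 1 -0.46 -0.6;1 0.37 1 -0.45 -0.6;1 0.27 1 -0.44 0;1 0.27 1 -0.43 0;1 0.28 1 -0.44 0;1 0.27 1 -0.43 0;1 0.6 1 0.68 0;1 0.6 1 0.68 0
1 0.57 0.96 0.65 0
37 [-0.281  0.569  1.751  0.682  1.348  0.655] [549.355  48.152 167.329] [[ 0.96   0.221 -0.17 ]
 [ 0.276 -0.671  0.688]
 [ 0.039 -0.708 -0.705]] [549.375  48.249 167.282]
```

```bash
sed -i 's/\[1\]\*8+\[0\]\*18+\[-.6\]\*4/eval(sys.argv[1])/' ret.py; python3 ret.py "[-1]*3+[0]*17+[.8]*11"; python3 ret.py "[0]*8+[1]*8+[0]*10+[-.5]*4"|tail -4
```

```text
1 -0.38 1 -0.37 -1;1 -0.5 1 -0.39 -1;1 -0.69 1 -0.42 -1;1 -0.92 1 -0.47 0;1 -0.92 1 -0.47 0;1 -0.92 1 -0.47 0;1 -0.92 1 -0.47 0;1 -0.92 1 -0.47 0;1 -0.92 1 -0.47 0;1 -0.92 1 -0.47 0;1 -0.92 1 -0.48 0;1 -0.92 1 -0.47 0
1 -0.92 1 -0.48 0;1 -0.92 1 -0.47 0;1 -0.92 1 -0.48 0;1 -0.92 1 -0.47 0;1 -0.92 1 -0.48 0;1 -0.92 1 -0.47 0;1 -0.92 1 -0.48 0;1 -0.92 1 -0.47 0;1 -0.92 1 -0.48 0.8;1 -0.73 1 -0.43 0.8;1 -0.57 1 -0.4 0.8;1 -0.43 1 -0.38 0.8
1 -0.31 1 -0.37 0.8;1 -0.19 1 -0.36 0.8;1 -0.08 1 -0.35 0.8;1 0.04 1 -0.35 0.8;1 0.15 1 -0.35 0.8;1 0.27 1 -0.36 0.8;1 0.39 1 -0.37 0.8;1 0.52 1 -0.4 0;1 0.42 0.8 -0.31 0;1 0.81 1 0.89 0;1 0.8 1 0.89 0;1 0.43 0.53 0.47 0
36 [-0.289  0.531  1.805  0.719  1.27   0.793] [549.254  48.302 167.378] [[ 0.994  0.063 -0.093]
 [ 0.11  -0.721  0.684]
 [-0.024 -0.69  -0.724]] [549.375  48.249 167.282]
1 0.57 0.73 0.58 0
37 [-0.289  0.531  1.804  0.719  1.27   0.784] [549.358  48.298 167.361] [[ 0.993  0.073 -0.093]
 [ 0.117 -0.72   0.684]
 [-0.017 -0.69  -0.724]] [549.375  48.249 167.282]
```

Call:
carry_out(rows="1 -0.38 1 -0.37 -1;1 -0.5 1 -0.39 -1;1 -0.69 1 -0.42 -1;1 -0.92 1 -0.47 0;1 -0.92 1 -0.47 0;1 -0.92 1 -0.47 0;1 -0.92 1 -0.47 0;1 -0.92 1 -0.47 0;1 -0.92 1 -0.47 0;1 -0.92 1 -0.47 0;1 -0.92 1 -0.48 0;1 -0.92 1 -0.47 0")

```text
clock: 40.0
eef_pos: [77.0, 665.3, 545.7]
tcp_rot: [-2.806, -0.698, 1.207]
contact_force: [0.7, 0.2, -0.3]
opening: 1.001
```

Call:
carry_out(rows="1 -0.92 1 -0.48 0;1 -0.92 1 -0.47 0;1 -0.92 1 -0.48 0;1 -0.92 1 -0.47 0;1 -0.92 1 -0.48 0;1 -0.92 1 -0.47 0;1 -0.92 1 -0.48 0;1 -0.92 1 -0.47 0;1 -0.92 1 -0.48 0.8;1 -0.73 1 -0.43 0.8")

```text
clock: 41.25
eef_pos: [300.6, 331.4, 397.5]
tcp_rot: [-2.649, -0.605, 0.946]
contact_force: [1.5, -0.5, -0.7]
opening: 1.002
```

```bash
python3 st.py; python3 ret.py "[.8]*9"; python3 ret.py "[1]*7"
```

```text
41.25 [ 0.324 -0.171  2.09   0.816  1.19   0.486] [300.58  331.367 397.502] [-2.649 -0.605  0.946]
x [0.481 0.667 0.569] y [ 0.872 -0.297 -0.389] z [-0.09   0.683 -0.725] F [ 1.492 -0.538 -0.709]
1 -0.57 1 -0.39 0.8;1 -0.43 1 -0.37 0.8;1 -0.3 1 -0.35 0.8;1 -0.18 1 -0.35 0.8;1 -0.07 1 -0.34 0.8;1 0.04 1 -0.34 0.8;1 0.16 1 -0.34 0.8;1 0.27 1 -0.35 0.8;1 0.4 1 -0.37 0.8;1 0.53 1 -0.38 0;1 0.41 0.78 -0.3 0;1 0.81 1 0.9 0
1 0.81 1 0.89 0;1 0.42 0.52 0.47 0
14 [-0.29   0.53   1.806  0.72   1.267  0.795] [549.338  48.244 167.334] [[ 0.994  0.061 -0.09 ]
 [ 0.106 -0.723  0.683]
 [-0.023 -0.689 -0.725]] [549.375  48.249 167.282]
1 -0.57 1 -0.39 1;1 -0.4 1 -0.36 1;1 -0.24 1 -0.35 1;1 -0.1 1 -0.34 1;1 0.04 1 -0.34 1;1 0.19 1 -0.35 1;1 0.33 1 -0.36 1;1 0.5 1 -0.38 0;1 0.5 1 -0.38 0;1 0.5 1 -0.38 0;1 0.33 0.68 -0.25 0;1 0.77 1 0.88 0
1 0.76 1 0.88 0;1 0.44 0.57 0.5 0
14 [-0.289  0.53   1.806  0.72   1.267  0.767] [549.315  48.314 167.402] [[ 0.992  0.089 -0.09 ]
 [ 0.127 -0.719  0.683]
 [-0.004 -0.689 -0.725]] [549.375  48.249 167.282]
```

Call:
carry_out(rows="1 -0.57 1 -0.39 1;1 -0.4 1 -0.36 1;1 -0.24 1 -0.35 1;1 -0.1 1 -0.34 1;1 0.04 1 -0.34 1;1 0.19 1 -0.35 1;1 0.33 1 -0.36 1;1 0.5 1 -0.38 0;1 0.5 1 -0.38 0;1 0.5 1 -0.38 0;1 0.33 0.68 -0.25 0;1 0.77 1 0.7 0")

```text
clock: 42.75
eef_pos: [515.4, 46.3, 234.3]
tcp_rot: [-2.384, -0.0, 0.129]
contact_force: [0.3, -0.8, 0.3]
opening: 1.0
```

Call:
carry_out(rows="1 0.76 1 0.5 0;1 0.44 0.57 0 0")

```text
clock: 43.0
eef_pos: [552.7, 28.8, 188.2]
tcp_rot: [-2.382, 0.005, 0.131]
contact_force: [-0.1, 0.3, -0.3]
opening: 0.999
```

```bash
python3 st.py;python3 - <<'E'
from gr import *
from tA import *
s=r.sense();R=rpy(s['tcp_rot'])
print('need',(R.T@(mid-3*t-s['eef_pos']))/30, 't in tool',R.T@t)
W=cam('wrist');cv2.imwrite('pics/w9.png',r.grab_frame('wrist'))
E
```

```text
43.0 [-0.318  0.512  1.775  0.693  1.321  0.783] [552.713  28.755 188.214] [-2.382  0.005  0.131]
x [ 0.991  0.13  -0.005] y [ 0.091 -0.719 -0.689] z [-0.094  0.683 -0.725] F [-0.077  0.299 -0.342]
need [ 0.026 -0.087  4.525] t in tool [ 0.013 -0.025  1.   ]
```

View pics/w9.png

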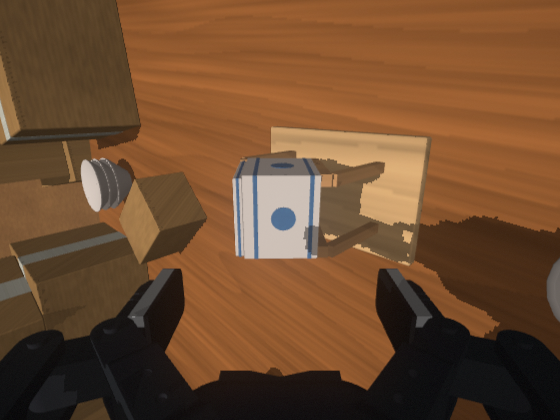

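Call:
carry_out(rows="1 0 -0.03 0.8 0;1 0 -0.03 1 0;1 0.02 -0.03 1 0;1 0 0 0.9 0;1 0 0 0.55 0;1 0 0 0.27 0;0.8 0 0 0 0;0.65 0 0 0 0;0.5 0 0 0 0", newtons=50)

```text
clock: 44.18
eef_pos: [540.7, 122.8, 94.0]
tcp_rot: [-2.382, 0.003, 0.13]
contact_force: [0.2, -2.0, 1.7]
opening: 0.719
```

```bash
python3 st.py
```

```text
44.175 [-0.17   0.617  1.882  0.832  1.095  0.703] [540.711 122.771  93.974] [-2.382  0.003  0.13 ]
x [ 0.992  0.129 -0.003] y [ 0.092 -0.719 -0.689] z [-0.091  0.683 -0.725] F [ 0.244 -2.025  1.672]
```

Call:
carry_out(rows="0.5 0 -0.3 -0.32 0;0.5 0 -0.7 -0.74 0;0.5 0 -0.95 -1 0;0.5 0 -0.6 -0.63 -0.5;0.5 0 0 0 -1;0.5 0 0 0 -1;0.5 0 0 0 -1;0.5 0 0 0 -1;0.5 0 0 0 -1;0.5 0 0 0 -1;0.5 0 0 0 -1;0.5 0 0 0 -1")

```text
clock: 45.68
eef_pos: [540.2, 123.2, 205.2]
tcp_rot: [-2.799, -0.692, 1.196]
contact_force: [0.2, -0.1, -2.9]
opening: 0.72
```

```bash
python3 st.py
```

```text
45.675 [-0.169  0.444  1.845  0.767  1.243 -0.324] [540.19  123.182 205.214] [-2.799 -0.692  1.196]
x [0.282 0.717 0.638] y [ 0.955 -0.145 -0.259] z [-0.093  0.682 -0.725] F [ 0.162 -0.074 -2.903]
```

Call:
carry_out(rows="0.5 0 0 0 -1;0.5 0 0 0 -1;0.5 0 0 0 -1;0.5 0 0 0 -1;0.5 0 0 0 -1;0.5 0 0 0 -1;0.5 0 0 0 -1;0.5 0 0 0 -1;0.5 0 0 0 -1;0.5 0 0 0 -1;0.5 0 0 0 -1;0.5 0 0 0 -1")

```text
clock: 47.18
eef_pos: [540.2, 123.1, 205.2]
tcp_rot: [2.402, -0.192, 3.071]
contact_force: [-0.1, -0.5, -3.2]
opening: 0.718
```

```bash
python3 st.py
python3 - <<'E'
from gr import *
from tA import *
s=r.sense();R=rpy(s['tcp_rot'])
print('y vs aa',R[:,1],aa,'x',R[:,0],yr)
f=min(np.arange(-30,30,.5),key=lambda f:-((R@Ro.from_rotvec([0,0,np.radians(f)]).as_matrix())[:,1]@np.array([-.092,.719,.689])));print('turn left',f)
print('to grasp tcp',(R.T@(np.array([540.7,122.8,94.0])-s['eef_pos']))/30)
E
```

```text
47.175 [-0.169  0.444  1.845  0.767  1.243 -1.999] [540.222 123.144 205.219] [ 2.402 -0.192  3.071]
x [-0.979  0.07   0.191] y [0.181 0.728 0.662] z [-0.093  0.682 -0.725] F [-0.137 -0.516 -3.172]
y vs aa [0.181 0.728 0.662] [-0.082  0.702  0.707] x [-0.979  0.07   0.191] [-0.993 -0.117  0.   ]
turn left -15.5
to grasp tcp [-0.723 -2.458  2.679]
```

Call:
carry_out(rows="0.5 0 0 0 -1;0.5 0 0 0 -0.94;0.5 0 -0.35 0.37 0;0.5 -0.03 -0.9 0.94 0;0.5 0 -0.75 0.78 0;0.5 0 -0.3 0.31 0;0.5 0 -0.1 0.1 0;0.5 0 -0.05 0.05 0")

```text
clock: 48.18
eef_pos: [540.9, 122.7, 99.1]
tcp_rot: [2.382, -0.009, -3.018]
contact_force: [1.5, -0.2, -2.7]
opening: 0.721
```

```bash
python3 st.py
```

```text
48.175 [-0.17   0.609  1.88   0.828  1.103 -2.422] [540.95  122.672  99.141] [ 2.382 -0.009 -3.018]
x [-0.992 -0.124  0.009] y [-0.083  0.72   0.689] z [-0.092  0.683 -0.725] F [ 1.54  -0.172 -2.69 ]
```

Call:
carry_out(rows="0.5 0 -0.07 0.07 0;0.5 0 -0.04 0.04 0;0.5 0 0 0 0")

```text
clock: 48.55
eef_pos: [541.0, 122.8, 95.7]
tcp_rot: [2.38, -0.008, -3.017]
contact_force: [-1.2, -3.1, 6.9]
opening: 0.718
```

```bash
python3 st.py
```

```text
48.55 [-0.17   0.615  1.881  0.832  1.099 -2.43 ] [541.025 122.753  95.673] [ 2.38  -0.008 -3.017]
x [-0.992 -0.124  0.008] y [-0.084  0.719  0.69 ] z [-0.092  0.684 -0.724] F [-1.165 -3.088  6.899]
```

Call:
carry_out(rows="0.74 0 0 -0.02 0;0.8 0 0 0 0;0.9 0 0 0 0;1 0 0 0 0;1 0 0 0 0")

```text
clock: 49.18
eef_pos: [540.5, 122.2, 94.3]
tcp_rot: [2.382, -0.01, -3.017]
contact_force: [-0.3, 0.7, -0.2]
opening: 1.001
```

```bash
python3 st.py; python3 -c "
from h import *
cv2.imwrite('pics/w10.png',r.grab_frame('wrist'))"
```

```text
49.175 [-0.171  0.617  1.881  0.83   1.098 -2.429] [540.487 122.194  94.314] [ 2.382 -0.01  -3.017]
x [-0.992 -0.124  0.01 ] y [-0.083  0.72   0.689] z [-0.093  0.683 -0.725] F [-0.325  0.673 -0.221]
```

View pics/w10.png

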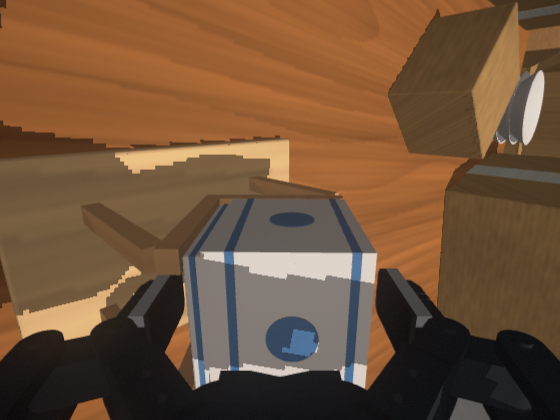

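Call:
carry_out(rows="1 0 0 -0.4 0;1 0 0 -0.8 0;1 0 0 -1 0;1 0 0 -1 0;1 0 0 -1 0;1 0 0 -0.5 0;1 0 0 0 0")

```text
clock: 50.1
eef_pos: [554.0, 25.2, 197.2]
tcp_rot: [2.382, -0.008, -3.018]
contact_force: [0.1, 1.0, 0.1]
opening: 1.006
```

```bash
python3 st.py; python3 -c "
from h import *
a=cv2.resize(r.grab_frame('scene')[130:260,200:350],None,fx=4,fy=4,interpolation=cv2.INTER_CUBIC);cv2.imwrite('pics/s11.png',a)
cv2.imwrite('pics/w11.png',r.grab_frame('wrist'))"
```

```text
50.1 [-0.323  0.502  1.767  0.689  1.335 -2.343] [554.029  25.221 197.173] [ 2.382 -0.008 -3.018]
x [-0.992 -0.123  0.008] y [-0.084  0.721  0.688] z [-0.091  0.682 -0.725] F [0.082 1.019 0.108]
```

View pics/s11.png

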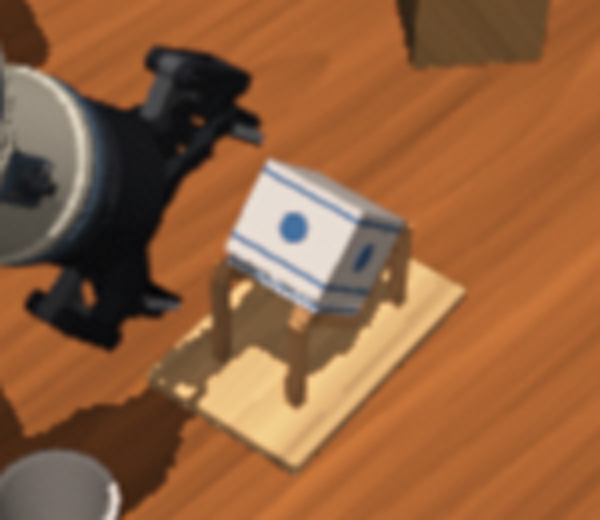

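View pics/w11.png

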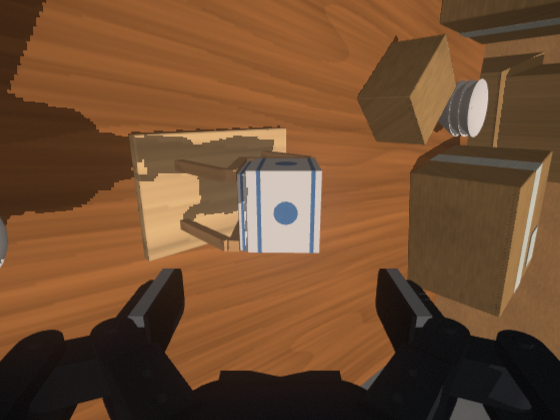

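Both views show the caddy seated with the lid against the rails and shut, and the gripper clear of it. I'm handing it in now.

```bash
python3 -c "
from rig import r
print(r.sign_off())"
```

```text
the job is handed in; nothing more can be done
None
```

The caddy is packed lid-down in the rack and I handed it in at about 50.2 s. However, a wrist-force spike during the job may break the 120 N limit.

**What I did**
- The moves cannot tilt the tool directly. I tilted it by pushing the arm against the edge of its reach, as the interface allows.
- I picked the caddy up by its sides with the tool tilted 47°. I turned the tool upright, which leaned the caddy to 45°, set it in the rack lid up and let go.
- I tilted the empty tool along the rails and took the caddy with one finger on the lid and the other under the base through the gap. I lifted it about 110 mm, turned it 180° pinched at 50 N, set it back with the lid on the rails and let go.

**Last checks**
- **Caddy:** the scene and wrist pictures show it seated square with the lid side on the rails and the lid shut. The gripper was open and about 140 mm away, with no contact force.
- **Seating:** the force change was roughly 12 N at the first set-down and 10 N at the second. It touched both the board and the rails each time.
- **Bystanders:** none of my moves came near the cup, tape roll or carton. The last pictures show only parts of the scene, so I did not check all three at the end.

**What went wrong**
- **Force spike:** at about 30.2 s, with the gripper empty and far from the rack, one reading showed about 128 N. Joint 5 had just run to its stop at 2.69 rad, which reads as 2.691. I found no obstacle near there and think it was the joint stop, but I did not prove it.
- **Lost time:** one tilting attempt after that went the wrong way and cost about 3 s.

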